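# Ready the plaster-tinting corner

### The arm

A 6-joint arm with a two-finger parallel gripper is mounted at the origin on the work surface. World frame = base frame: x ahead of the robot, y to its left, z up, the work surface at z = 0. Lengths are in mm, angles in rad, forces in N, time in s.
With the tool pointing down it reaches from about 400 to 925 mm from the base axis. Payload 12.5 kg.
Tool frame: the origin (TCP) lies at the very end of the fingers, on their centre line; the grasp point (between the pads) lies env.grip_point_offset behind it (env.grip_point_offset is the distance from the TCP to the grasp point, in mm); y points along the fingers, z is the direction in which the jaws open and shut, and the axes are right-handed (so a half turn about y gives the same grasp; the last joint's range is limited). The gripper opens to 95 mm and grips with 3 to 60 N. Pads are 20 mm wide; open, the fingers measure 119 mm over their backs; the gripper's body (75 mm by 180 mm) begins 59 mm behind the grasp point.
Start: joints at [1.082, 0.491, 1.559, -0, 1.092, -0.106], TCP at [233.435, 579.789, 214.661] pointing down, gripper open.
Joint ranges: [-3.1, 3.1], [-0.84, 2.19], [0.05, 2.79], [-1.13, 4.28], [0.06, 2.93], [-2.69, 2.69]. Speed limits (rad/s): [2.22, 2.22, 2.79, 3.14, 3.14, 3.14].

### API

Orientations are given as [roll, pitch, yaw] about the fixed x, y, z axes, in that order (R = Rz(yaw) Ry(pitch) Rx(roll)).
In Python, from cell import readout, read_camera, env, nets gives the robot as it stands.
- The arm moves only by the tool apply_moves, never from a script. Its argument "increments" is a list of rows, each a list of 3 entries, a list of its own where there are three numbers: the shift along the tool's x, y, z in cm, then the turn, a rotation vector about the tool's x, y, z in degrees, then the finger opening in cm, from 0 to 9.51. A call has exactly 5 rows; each row shifts and turns the pose as measured when the row begins, along the tool's axes as they then stand; what a row does not reach is not made up. A row lasts 1/8 s, in which the tool goes at most 62.5 mm and 10.7 degrees, less where a joint would pass 70% of its speed; a pose out of reach is approached as far as the arm can. A call with a gripper value outside its range is refused whole. The fingers move at their own pace and stop on an object; the grip force is fixed at half the most. Time passes only in rows, so rows that do not move let the fingers close, or fill a call up. It gives the time, the measured TCP pose, the force and the opening at its end, in the units of the state.
- readout.state(): the state, without advancing time (a new reading comes with each control period).
- read_camera(name): name is "scene" or "top" or "wrist"; returns a dict with "img" (480x640x3 uint8, red, green, blue), "vfov" (degrees; the focal length in pixels is half the picture's height over the tangent of half this angle, whatever the lens; pixels are square), "cx", "cy" (the principal point, pixels), "distortion" ([k1, k2, p1, p2, k3] as OpenCV has them; the pictures are not rectified), "rvec" (rotation vector, rad) and "tvec" (3), from world to camera coordinates, as OpenCV has them; the wrist camera has in their place "mount" (4x4, takes a point from camera to tool coordinates, whose origin is the TCP and whose axes are the tool frame's). Camera axes: x right, y down, z forward; pixel columns grow to the right and rows downward; lengths in mm; the calibration is good to about 2 mm. A picture is of the moment at which its call begins: read the wrist's pose just before it. There is no depth.
- env.job_done(): hands the job in, once; it reports no verdict.
Trained networks look in a picture, given as the dict that the camera call returned (one of the last four; its "shot" number tells which), for a name from the list of things; names that differ only in an ending like _2 or _b are one class to them, and where a whole thing is asked for, a point or a joint stands for the part that bears it (a point fixed in the world has none). Each returns a list of dicts, best first, with "confidence" (0 to 1); they miss things now and then, are a little off and sometimes report something else, mostly with a low value. They report only what shows in the picture. A call takes as long as a camera call.
- nets.look_for(picture, thing): "point" ([x, y, z] in mm, in the coordinates of the camera as it stood for that picture, good to about 4 mm: the middle of the surface that is visible of it).
- nets.mark_of(picture, thing): "point" ([x, y, z] in mm, in the coordinates of the camera as it stood for that picture, good to about 4 mm: a listed point, or the origin of a listed thing).
The state is a dict: "t": time; "joints": joint angles; "qvel": joint speeds; "tau": joint torques, N m; "eef_pos": TCP position; "tcp_rot": TCP orientation; "ft_force": force on the tool from outside, world axes, zero at the start; "moment": the same for the moment, N m; "opening": opening from 0.0 (shut) to 1.0 (fully open).
Only numpy, scipy, OpenCV 4.12 (cv2) and the standard library are available. Lean on these libraries where they do the work, as an engineer would, in place of code of your own. Each camera call takes 0.05 s, during which the arm holds its last target. There are 200 camera calls.

### The job

Get the tinting corner ready for the next cast: slide each pigment cartridge on the table nose first under the bridge of the holder of its own colour until the side ball clicks into its groove and holds it fully home. Once all of them are in, press the pump's plunger all the way down to prime it and let it spring back up. Also nest the mixing vessels upright on the table in size order - orange cup in the blue bowl, black cup in the orange one - and leave the other things on the table where they are.

Things in the scene. Friction and masses are not known exactly. Their poses are not given: they have to be found in the camera images.
- cart_red: red pigment cartridge (may be absent), upright, 120 g. Red foot 60 long (x -30 to +30), 36 wide, 28 high, nose chamfered 5 mm at +x; on both sides an upright groove 18 wide, 5 deep, centred at x = +8. White grip block on the foot's rear: x -30 to -4, 28 wide, 28 to 60 high. Origin: centre of the foot's underside; x to the nose, z up
- holder_red: fixed holder of the red cartridge, red bridge. Origin: on the table under the home position: cartridge home = its origin 4 mm above this, axes parallel. Lane along +x, 38 wide about y = 0; walls x -22 to +31, top 28 above table; end wall at x = +31.5. Bridge over x 21 to 40, z 34 to 40: the foot slides under it, nose first. Sprung steel ball in the +y wall
- ball_red (a joint): how far (m) the red holder's ball is pushed into its wall: 0 free (5 mm out in the lane), .003 to .004 while a foot's flank passes, 0 to .0015 once clicked in the groove. Ball 20 across at holder x = +8, z = 17; passing it takes about 5 to 15 N. Holder floor: 4 thick, x -90 to +40 (set cartridges down at x = -60); flared mouth x -42 (56 wide) to -22 (38 wide)
- cart_yellow: yellow pigment cartridge (may be absent), upright, 120 g. Yellow foot 60 long (x -30 to +30), 36 wide, 28 high, nose chamfered 5 mm at +x; on both sides an upright groove 18 wide, 5 deep, centred at x = +8. White grip block on the foot's rear: x -30 to -4, 28 wide, 28 to 60 high. Origin: centre of the foot's underside; x to the nose, z up
- holder_yellow: fixed holder of the yellow cartridge, yellow bridge. Origin: on the table under the home position: cartridge home = its origin 4 mm above this, axes parallel. Lane along +x, 38 wide about y = 0; walls x -22 to +31, top 28 above table; end wall at x = +31.5. Bridge over x 21 to 40, z 34 to 40: the foot slides under it, nose first. Sprung steel ball in the +y wall
- ball_yellow (a joint): how far (m) the yellow holder's ball is pushed into its wall: 0 free (5 mm out in the lane), .003 to .004 while a foot's flank passes, 0 to .0015 once clicked in the groove. Ball 20 across at holder x = +8, z = 17; passing it takes about 5 to 15 N. Holder floor: 4 thick, x -90 to +40 (set cartridges down at x = -60); flared mouth x -42 (56 wide) to -22 (38 wide)
- cart_blue: blue pigment cartridge (may be absent), upright, 120 g. Blue foot 60 long (x -30 to +30), 36 wide, 28 high, nose chamfered 5 mm at +x; on both sides an upright groove 18 wide, 5 deep, centred at x = +8. White grip block on the foot's rear: x -30 to -4, 28 wide, 28 to 60 high. Origin: centre of the foot's underside; x to the nose, z up
- holder_blue: fixed holder of the blue cartridge, blue bridge. Origin: on the table under the home position: cartridge home = its origin 4 mm above this, axes parallel. Lane along +x, 38 wide about y = 0; walls x -22 to +31, top 28 above table; end wall at x = +31.5. Bridge over x 21 to 40, z 34 to 40: the foot slides under it, nose first. Sprung steel ball in the +y wall
- ball_blue (a joint): how far (m) the blue holder's ball is pushed into its wall: 0 free (5 mm out in the lane), .003 to .004 while a foot's flank passes, 0 to .0015 once clicked in the groove. Ball 20 across at holder x = +8, z = 17; passing it takes about 5 to 15 N. Holder floor: 4 thick, x -90 to +40 (set cartridges down at x = -60); flared mouth x -42 (56 wide) to -22 (38 wide)
- cart_green: green pigment cartridge (may be absent), upright, 120 g. Green foot 60 long (x -30 to +30), 36 wide, 28 high, nose chamfered 5 mm at +x; on both sides an upright groove 18 wide, 5 deep, centred at x = +8. White grip block on the foot's rear: x -30 to -4, 28 wide, 28 to 60 high. Origin: centre of the foot's underside; x to the nose, z up
- holder_green: fixed holder of the green cartridge, green bridge. Origin: on the table under the home position: cartridge home = its origin 4 mm above this, axes parallel. Lane along +x, 38 wide about y = 0; walls x -22 to +31, top 28 above table; end wall at x = +31.5. Bridge over x 21 to 40, z 34 to 40: the foot slides under it, nose first. Sprung steel ball in the +y wall
- ball_green (a joint): how far (m) the green holder's ball is pushed into its wall: 0 free (5 mm out in the lane), .003 to .004 while a foot's flank passes, 0 to .0015 once clicked in the groove. Ball 20 across at holder x = +8, z = 17; passing it takes about 5 to 15 N. Holder floor: 4 thick, x -90 to +40 (set cartridges down at x = -60); flared mouth x -42 (56 wide) to -22 (38 wide)
- pump: fixed priming pump: foot 80 x 80 x 12 and a grey barrel 54 across, 50 high, with the plunger on its axis. Origin: centre of its underside
- plunger_top (a point): centre of the top of the pump's black mushroom plunger (42 across), 85 above the table when up
- plunger (a joint): how far (m) the plunger is pressed straight down: 0 up, 0.020 fully down against its stop; 3 N to start, 12 N at the bottom; springs back up by itself
- bowl: the blue mixing bowl, the largest vessel, round: 76 across at the foot, 92 at the rim, 30 high, wall 3, floor 4 thick. Origin: centre of its underside; z up
- cup_mid: the orange mixing cup, middle size, round: 56 across at the foot, 66 at the rim, 44 high, wall 3, floor 4 thick, 100 g. Origin: centre of its underside; z up
- cup_small: the black mixing cup, smallest, round: 40 across at the foot, 48 at the rim, 56 high, wall 3, floor 4 thick, 70 g. Origin: centre of its underside; z up
- stamp: bystander, leave alone: a small black and grey hand stamp, 40 x 30 x 55 tall. Origin: centre of its underside
- eraser: bystander, leave alone: a white eraser, 45 x 22 x 14. Origin: centre of its underside
- cone_cast: bystander, leave alone: a small plaster cone, 60 wide, 60 tall. Origin: centre of its underside
- brush_pot: bystander, leave alone: a terracotta pot of brushes, 84 wide, 100 tall with brushes to about 200. Origin: centre of its underside
- pen_stand: bystander, leave alone: a black pen upright in a round foot, 70 wide, 155 tall. Origin: centre of its underside
- caliper: bystander, leave alone: a flat steel caliper, 150 long, 8 thick. Origin: centre of its underside

How it is judged:
By the outcome, as a careful person would: the job done as asked, in the order asked, and still so for the second after the job is handed in, with the robot touching nothing.
Of cart_red, cart_yellow, cart_blue, cart_green only 2 to 4 are there at a start; the rules pass over those that are not, and their reading is None.
At some moment in a run one of cart_red, cart_yellow, cart_blue, cart_green, cup_mid may be knocked a few centimetres aside while the robot is not near it.
It also fails if it takes over 210 s, if anything falls off the work surface, if the arm or the gripper's body presses on something with over 40 N, if the wrist force passes 120 N, or if a joint passes its speed limit or range.

## Working session

There is one attempt and no reset: what is moved stays moved. The work goes in short steps, Python scripts to look and compute and a tool call to move; the robot and the scene stay as the last step left them, time stands still between calls to the robot, and variables do not carry over. Pictures are saved under pics/ and viewed, about 12 in all and at most 16, crops included, and the job is handed in when it is done.

Besides the shell and the picture viewer there is one more tool, called after "Call:" in YAML: its name, and indented under it one key for each argument. apply_moves: Moves the arm, as the interface text tells. Its arguments: {"type":"object","properties":{"increments":{"type":"array"}},"required":["increments"]}

```bash
ls; mkdir -p pics; cat > h.py <<'E'
import numpy as np, cv2
from scipy.spatial.transform import Rotation as R
from cell import readout, read_camera, env, nets
def cam(name):
    s=readout.state(); p=read_camera(name)
    if name=='wrist':
        T=np.eye(4); T[:3,:3]=R.from_euler('xyz',s['tcp_rot']).as_matrix(); T[:3,3]=s['eef_pos']
        p['W']=T@np.array(p['mount'])
    else:
        M=np.eye(4); M[:3,:3]=cv2.Rodrigues(np.array(p['rvec'],float))[0]; M[:3,3]=np.ravel(p['tvec']); p['W']=np.linalg.inv(M)
    f=240/np.tan(np.radians(p['vfov'])/2); p['K']=np.array([[f,0,p['cx']],[0,f,p['cy']],[0,0,1.]]); p['D']=np.array(p['distortion'],float)
    return p
def w(p,pt): return (p['W']@np.r_[pt,1])[:3]
def proj(p,X):
    M=np.linalg.inv(p['W']); return cv2.projectPoints(np.atleast_2d(np.array(X,float)),cv2.Rodrigues(M[:3,:3])[0],M[:3,3],p['K'],p['D'])[0][:,0]
def onz(p,uv,z):
    uv=np.atleast_2d(np.array(uv,float)); n=cv2.undistortPoints(uv[:,None],p['K'],p['D'])[:,0]
    d=np.c_[n,np.ones(len(n))]@p['W'][:3,:3].T; c=p['W'][:3,3]
    return c+d*((z-c[2])/d[:,2])[:,None]
def save(p,fn): cv2.imwrite('pics/'+fn,cv2.cvtColor(p['img'],cv2.COLOR_RGB2BGR))
E
cat > a.py <<'E'
from h import *
np.set_printoptions(precision=1,suppress=True)
print(readout.state(), env.grip_point_offset)
P={n:cam(n) for n in('top','scene')}
for n in P: save(P[n],n+'0.png'); print(n,P[n]['W'][:3,3],P[n]['vfov'])
C=['red','yellow','blue','green']
for t in ['cart_'+c for c in C]+['holder_'+c for c in C]+['pump','plunger_top','bowl','cup_mid','cup_small','stamp','eraser','cone_cast','brush_pot','pen_stand','caliper']:
    for n in P:
        print(t,n,[(w(P[n],r['point']),round(r['confidence'],2)) for r in nets.mark_of(P[n],t)[:2]])
E
python3 a.py
```

```text
pics
{'t': 0.0, 'joints': array([ 1.1,  0.5,  1.6,  0. ,  1.1, -0.1]), 'qvel': array([ 0.,  0.,  0., -0., -0., -0.]), 'tau': array([  0. , -61.3, -25.8,   0.1,   0. ,  -0. ]), 'eef_pos': array([233.3, 579.6, 214.1]), 'tcp_rot': array([-1.6,  0. , -0.4]), 'ft_force': array([-0.5,  0.1,  0.5]), 'moment': array([ 0., -0., -0.]), 'opening': 0.999280157951489} 18.8
top [ 503.7  -85.5 1222.2] 43.835714300905316
scene [1046.2  266.8  707.4] 55.633195719378804
cart_red top [(array([ 455.1, -201.3,    3.8]), 0.6), (array([639.5,  36.4,  -2.3]), 0.22)]
cart_red scene [(array([ 459.3, -200.7,   -0.7]), 0.84), (array([651.1, 174.9,  -2.6]), 0.62)]
cart_yellow top [(array([453.6, -17. ,  -0.3]), 0.81), (array([ 606.5, -213.1,    2. ]), 0.64)]
cart_yellow scene [(array([453.2, -21.2,  -1.7]), 0.9)]
cart_blue top [(array([ 451.6, -298.9,    2. ]), 0.9)]
cart_blue scene [(array([ 450.4, -305.1,    4. ]), 0.76), (array([ 636.1, -138.3,   -2.3]), 0.46)]
cart_green top []
cart_green scene [(array([650.4, 174.1,  -0.3]), 0.66), (array([431.3, 255.2,  -0.7]), 0.45)]
holder_red top [(array([ 605.7, -213.3
[... 1121 characters left out ...]
58. ,  -2. ]), 0.81), (array([652.5, 176.5,  84.5]), 0.16)]
stamp top [(array([539.4, 139. ,   2.8]), 0.86)]
stamp scene [(array([539.1, 129.6,   3.9]), 0.94)]
eraser top [(array([507.9, 174.2,  -0.2]), 0.58)]
eraser scene [(array([510.4, 169.4,  -3.3]), 0.85)]
cone_cast top [(array([682.3, 267.3,   3.4]), 0.57)]
cone_cast scene [(array([679.1, 263.3,  -4.9]), 0.7)]
brush_pot top [(array([ 603. , -422.2,    4. ]), 0.57)]
brush_pot scene [(array([ 600.8, -429.6,   -0.2]), 0.62)]
pen_stand top [(array([ 458.8, -424. ,   -2.5]), 0.91)]
pen_stand scene [(array([ 460.3, -425.3,    2.4]), 0.62)]
caliper top [(array([759. ,  88.8,   1.3]), 0.74)]
caliper scene [(array([760.4,  87.8,  -0.4]), 0.59)]
```

View pics/top0.png

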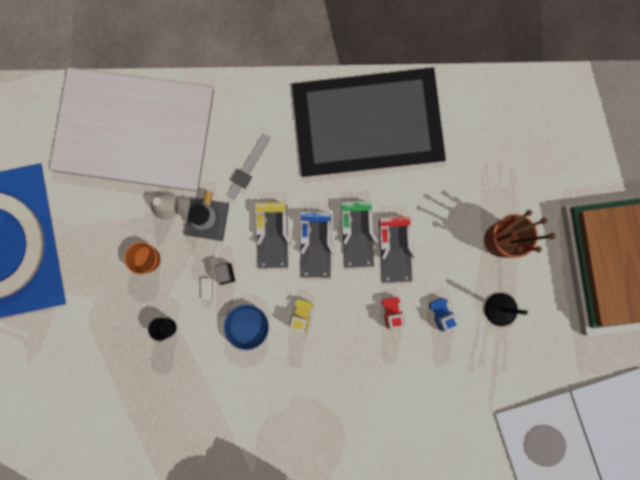

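View pics/scene0.png

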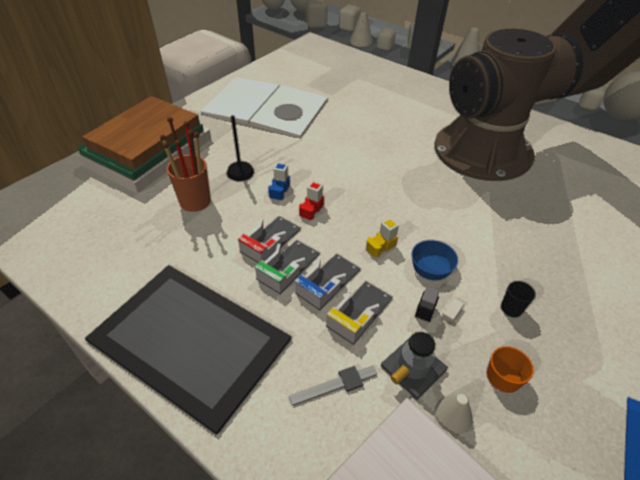

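```bash
cat >> h.py <<'E'
def plan(pts,op,maxs=6.0,s=None,show=True):
    """pts: list of (x,y,z,yaw_deg) waypoints mm, vertical tool; prints rows in tool axes"""
    s=s or readout.state(); pos=np.array(s['eef_pos'],float); rot=R.from_euler('xyz',s['tcp_rot']); rows=[]
    for x,y,z,a in pts:
        tgt=R.from_euler('xyz',[-90,0,a],degrees=True)
        d=np.array([x,y,z])-pos; rv=(rot.inv()*tgt).as_rotvec(degrees=True)
        n=int(max(1,np.ceil(np.linalg.norm(d)/10/maxs-.02),np.ceil(np.linalg.norm(rv)/10.6-.02)))
        for i in range(n):
            sh=rot.inv().apply(d/n)/10; rows.append([[round(v,2)+0. for v in sh],[round(v,1)+0. for v in rv/n],op])
            rot=rot*R.from_rotvec(rv/n,degrees=True); pos=pos+d/n
    for i in range(0,len(rows),5): print(rows[i:i+5])
    return rows
E
python3 - <<'E'
from h import *
np.set_printoptions(precision=1,suppress=True)
p=cam('wrist'); print(p['mount'],p['vfov'],p['img'].shape)
plan([(380,-20,230,-20)],9.5)
save(p,'w0.png')
E
```

```text
[[  -0.     1.     0.2  -66.6]
 [   0.    -0.2    1.  -170.2]
 [   1.     0.    -0.     1.2]
 [   0.     0.     0.     1. ]] 66.20173570862005 (480, 640, 3)
[[[np.float64(3.27), np.float64(-0.14), np.float64(-4.56)], [np.float64(0.0), np.float64(-0.2), np.float64(0.0)], 9.5], [[np.float64(3.26), np.float64(-0.14), np.float64(-4.57)], [np.float64(0.0), np.float64(-0.2), np.float64(0.0)], 9.5], [[np.float64(3.24), np.float64(-0.14), np.float64(-4.58)], [np.float64(0.0), np.float64(-0.2), np.float64(0.0)], 9.5], [[np.float64(3.23), np.float64(-0.14), np.float64(-4.59)], [np.float64(0.0), np.float64(-0.2), np.float64(0.0)], 9.5], [[np.float64(3.22), np.float64(-0.14), np.float64(-4.6)], [np.float64(0.0), np.float64(-0.2), np.float64(0.0)], 9.5]]
[[[np.float64(3.2), np.float64(-0.14), np.float64(-4.61)], [np.float64(0.0), np.float64(-0.2), np.float64(0.0)], 9.5], [[np.float64(3.19), np.float64(-0.14), np.float64(-4.62)], [np.float64(0.0), np.float64(-0.2), np.float64(0.0)], 9.5], [[np.float64(3.17), np.float64(-0.14), np.float64(-4.63)], [np.float64(0.0), np.float64(-0.2), np.float64(0.0)], 9.5], [[np.float64(3.16), np.float64(-0.14), np.float64(-4.64)], [np.float64(0.0), np.float64(-0.2), np.float64(0.0)], 9.5], [[np.float64(3.15), np.float64(-0.14), np.float64(-4.65)], [np.float64(0.0), np.float64(-0.2), np.float64(0.0)], 9.5]]
[[[np.float64(3.13), np.float64(-0.14), np.float64(-4.66)], [np.float64(0.0), np.float64(-0.2), np.float64(0.0)], 9.5]]
```

```bash
sed -i 's/round(v,2)+0\./float(round(v,2))+0./;s/round(v,1)+0\./float(round(v,1))+0./' h.py; python3 - <<'E'
from h import *
plan([(500,-60,230,0)],9.5,maxs=4.8)
E
```

```text
[[[3.24, -0.1, -3.29], [0.0, -1.5, 0.0], 9.5], [[3.16, -0.1, -3.37], [0.0, -1.5, 0.0], 9.5], [[3.07, -0.1, -3.45], [0.0, -1.5, 0.0], 9.5], [[2.98, -0.1, -3.53], [0.0, -1.5, 0.0], 9.5], [[2.89, -0.1, -3.61], [0.0, -1.5, 0.0], 9.5]]
[[[2.8, -0.1, -3.68], [0.0, -1.5, 0.0], 9.5], [[2.7, -0.1, -3.75], [0.0, -1.5, 0.0], 9.5], [[2.6, -0.1, -3.82], [0.0, -1.5, 0.0], 9.5], [[2.51, -0.1, -3.88], [0.0, -1.5, 0.0], 9.5], [[2.41, -0.1, -3.94], [0.0, -1.5, 0.0], 9.5]]
[[[2.31, -0.1, -4.0], [0.0, -1.5, 0.0], 9.5], [[2.2, -0.1, -4.06], [0.0, -1.5, 0.0], 9.5], [[2.1, -0.1, -4.12], [0.0, -1.5, 0.0], 9.5], [[1.99, -0.1, -4.17], [0.0, -1.5, 0.0], 9.5], [[1.89, -0.1, -4.22], [0.0, -1.5, 0.0], 9.5]]
```

Call:
apply_moves:
  increments:
    - [[3.2,-0.1,-3.3],[0,-1.5,0],9.5]
    - [[3.2,-0.1,-3.4],[0,-1.5,0],9.5]
    - [[3.1,-0.1,-3.5],[0,-1.5,0],9.5]
    - [[3.0,-0.1,-3.5],[0,-1.5,0],9.5]
    - [[2.9,-0.1,-3.6],[0,-1.5,0],9.5]

```text
t: 2.68
eef_pos: [324.7, 362.5, 219.2]
tcp_rot: [-1.57, -0.001, -0.243]
ft_force: [0.5, 0.3, 0.3]
opening: 1.0
```

Call:
apply_moves:
  increments:
    - [[2.8,-0.1,-3.7],[0,-1.5,0],9.5]
    - [[2.7,-0.1,-3.8],[0,-1.5,0],9.5]
    - [[2.6,-0.1,-3.8],[0,-1.5,0],9.5]
    - [[2.5,-0.1,-3.9],[0,-1.5,0],9.5]
    - [[2.4,-0.1,-3.9],[0,-1.5,0],9.5]

```text
t: 3.3
eef_pos: [418.9, 143.3, 225.4]
tcp_rot: [-1.568, -0.004, -0.107]
ft_force: [1.1, -0.4, -0.1]
opening: 0.999
```

Call:
apply_moves:
  increments:
    - [[2.3,-0.1,-4.0],[0,-1.5,0],9.5]
    - [[2.2,-0.1,-4.1],[0,-1.5,0],9.5]
    - [[2.1,-0.1,-4.1],[0,-1.5,0],9.5]
    - [[2.0,-0.1,-4.2],[0,-1.5,0],9.5]
    - [[1.9,-0.1,-4.2],[0,-1.5,0],9.5]

```text
t: 3.92
eef_pos: [515.4, -76.0, 231.7]
tcp_rot: [-1.569, -0.007, 0.027]
ft_force: [0.0, 0.5, 0.6]
opening: 0.999
```

```bash
python3 - <<'E'
from h import *
np.set_printoptions(precision=1,suppress=True)
p=cam('wrist'); save(p,'w1.png'); print(p['W'][:3,3])
for t in ['cart_yellow','cart_red','cart_blue','holder_yellow','holder_blue','holder_red','bowl']:
    print(t,[(w(p,r['point']),round(r['confidence'],2)) for r in nets.mark_of(p,t)[:2]])
E
```

```text
[448.  -77.7 401.5]
cart_yellow [(array([459.5, -20.3,   2.9]), 0.89), (array([ 640.8, -136. ,   -2.5]), 0.33)]
cart_red [(array([ 459.7, -204.5,    1.4]), 0.66)]
cart_blue [(array([ 455.9, -296.4,    2.8]), 0.96), (array([622.4, -53.3,  -3.3]), 0.16)]
holder_yellow [(array([636.8,  33.7,   3.4]), 0.73)]
holder_blue [(array([621.5, -54.3,  -3.1]), 0.57)]
holder_red [(array([ 610.4, -214.1,    4.8]), 0.93), (array([457.4, -20. ,   3. ]), 0.53)]
bowl [(array([432.3,  91.2,   1.9]), 0.95)]
```

View pics/w1.png

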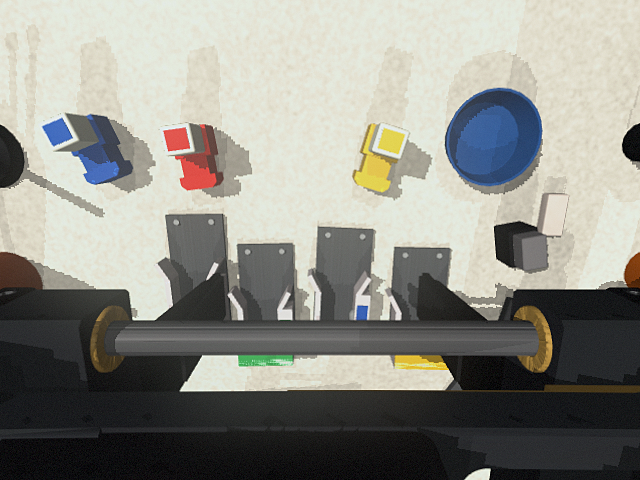

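```bash
cat >> h.py <<'E'
def rect(p,z,x0,x1,y0,y1,s=2):
    "top-down picture of plane z; pixel (c,r) <-> world (x0+r/s, y0+c/s)"
    xs=x0+np.arange((x1-x0)*s)/s; ys=y0+np.arange((y1-y0)*s)/s
    X=np.stack([np.repeat(xs,len(ys)),np.tile(ys,len(xs)),np.full(len(xs)*len(ys),z)],1)
    uv=proj(p,X).astype(np.float32).reshape(len(xs),len(ys),2)
    return cv2.remap(p['img'],uv[...,0],uv[...,1],cv2.INTER_LINEAR)
HUE={'red':(172,8),'yellow':(22,38),'blue':(100,125),'green':(45,85)}
def cmask(im,c):
    h=cv2.cvtColor(im,cv2.COLOR_RGB2HSV); lo,hi=HUE[c]; H=h[...,0]
    m=((H>=lo)|(H<=hi)) if lo>hi else ((H>=lo)&(H<=hi))
    return (m&(h[...,1]>130)&(h[...,2]>60)).astype(np.uint8)
def label(p,c,x,y,r=60):
    "label square on the block's top (z=60) and foot blob; gives grip point, yaw"
    im=rect(p,60,x-r,x+r,y-r,y+r); m=cmask(im,c); n,L,S,C=cv2.connectedComponentsWithStats(m); out=[]
    for i in range(1,n):
        if S[i,4]<300: continue
        (cx,cy),(a,b),ang=cv2.minAreaRect(np.argwhere(L==i)[:,::-1].astype(np.float32))
        # box edge direction in (col=y,row=x)
        d=np.array([np.cos(np.radians(ang)),np.sin(np.radians(ang))]); yaw=np.degrees(np.arctan2(d[0],d[1]))
        yaw=(yaw+45)%90-45
        out.append((round(x-r+cy/2,1),round(y-r+cx/2,1),round(a/2,1),round(b/2,1),round(float(yaw),1),round(S[i,4]/(a*b),2)))
    return out
def floor(p,x,y):
    "x,y: holder origin guess; rear part of its floor at z=4"
    im=rect(p,4,int(x)-115,int(x)-46,int(y)-50,int(y)+50); h=cv2.cvtColor(im,cv2.COLOR_RGB2HSV)
    m=((h[...,2]<125)&(h[...,1]<70)).astype(np.uint8); n,L,S,C=cv2.connectedComponentsWithStats(m)
    i=1+np.argmax(S[1:,4]); q=np.argwhere(L==i)/2.; 
    # rear edge + both side edges by line fits
    cols=np.unique(q[:,1]); rear=np.array([[q[q[:,1]==c,0].min(),c] for c in cols][8:-8])
    rows=np.unique(q[:,0]); rows=rows[(rows>rear[:,0].max()+3)][:70]
    Lf=np.array([[r,q[q[:,0]==r,1].min()] for r in rows]); Rt=np.array([[r,q[q[:,0]==r,1].max()] for r in rows])
    kr=np.polyfit(rear[:,1],rear[:,0],1); kl=np.polyfit(Lf[:,0],Lf[:,1],1); kt=np.polyfit(Rt[:,0],Rt[:,1],1)
    mid=(kl+kt)/2; 
    # intersection of the midline with the rear
    r=(kr[0]*mid[1]+kr[1])/(1-kr[0]*mid[0]); cc=mid[0]*r+mid[1]
    X=np.array([int(x)-115+r,int(y)-50+cc]); yaws=np.degrees([np.arctan(kl[0]),np.arctan(kt[0]),-np.arctan(kr[0])]); a=np.radians(np.median(yaws))
    return X+90*np.array([np.cos(a),np.sin(a)]),yaws,'width',(kt-kl)[1]+r*(kt-kl)[0], im, m
E
cat > b.py <<'E'
from h import *
np.set_printoptions(precision=1,suppress=True)
p=cam('wrist')
for c,x,y in [('yellow',440,-20),('red',445,-205),('blue',440,-300)]: print(c,label(p,c,x,y))
ims=[]
for c,x,y in [('yellow',638,35),('blue',621,-55),('red',608,-214)]:
    f=floor(p,x,y); print(c,*f[:4]); ims.append(np.vstack([f[4],np.repeat(f[5][...,None]*255,3,2)]))
cv2.imwrite('pics/fl.png',np.hstack(ims)[...,::-1])
E
python3 b.py
```

```text
yellow [(454.2, -25.1, 34.5, 54.1, -15.3, np.float64(0.51)), (438.4, -15.0, 19.1, 17.4, -14.7, np.float64(0.97))]
red [(458.4, -191.8, 54.3, 32.9, 10.1, np.float64(0.5)), (442.5, -205.8, 17.3, 19.4, 9.5, np.float64(0.99))]
blue [(439.7, -309.4, 17.4, 19.5, 22.4, np.float64(0.98)), (465.3, -278.2, 32.2, 32.4, 21.6, np.float64(0.53))]
yellow [640.1  39.3] [-0.1  1.7  0.3] width 61.59740712597897
blue [620.3 -49.3] [-1.6 -0.6 -1.1] width 60.575283936696216
red [ 609.6 -210. ] [2.  3.7 2.2] width 62.21314975185945
```

View pics/fl.png

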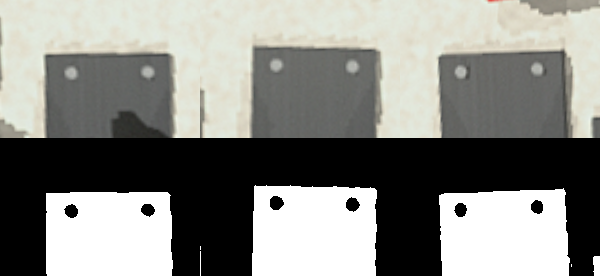

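```bash
python3 - <<'E'
from h import *
p=cam('top'); p['img']=cv2.cvtColor(cv2.imread('pics/top0.png'),cv2.COLOR_BGR2RGB)
a=rect(p,28,530,690,-20,90,5); b=rect(p,4,530,690,-20,90,5)
cv2.imwrite('pics/hy.png',cv2.resize(np.hstack([a,b]),None,fx=.7,fy=.7)[...,::-1])
E
```

```text
(no output)
```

View pics/hy.png

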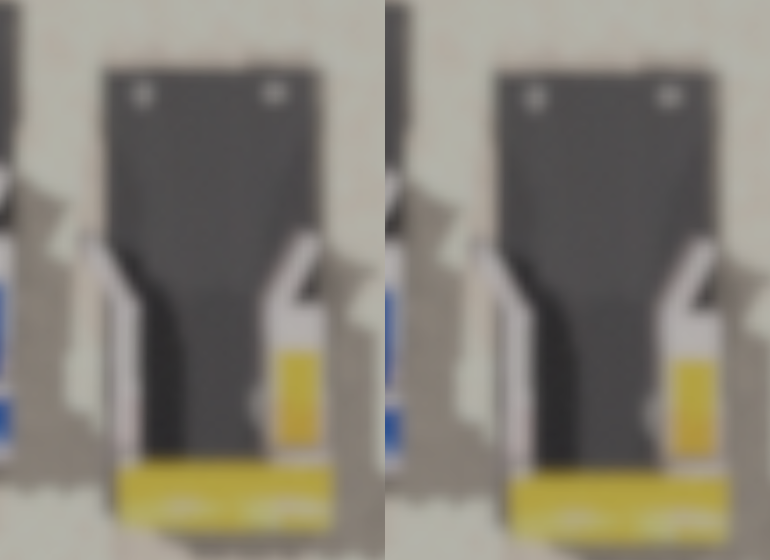

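```bash
python3 - <<'E'
from h import *
plan([(438.4,-15,110,-14.7)],7.5,maxs=4.5)
E
```

```text
[[[-1.89, 3.03, 1.51], [0.0, 4.1, 0.1], 7.5], [[-1.98, 3.04, 1.38], [0.0, 4.1, 0.1], 7.5], [[-2.07, 3.04, 1.23], [0.0, 4.1, 0.1], 7.5], [[-2.15, 3.04, 1.09], [0.0, 4.1, 0.1], 7.5]]
```

Call:
apply_moves:
  increments:
    - [[-1.9,3.0,1.5],[0,4.1,0.1],7.5]
    - [[-2.0,3.0,1.4],[0,4.1,0.1],7.5]
    - [[-2.1,3.0,1.2],[0,4.1,0.1],7.5]
    - [[-2.1,3.0,1.1],[0,4.1,0.1],7.5]
    - [[0,0,0],[0,0,0],7.5]

```text
t: 5.05
eef_pos: [436.6, -11.2, 109.7]
tcp_rot: [-1.568, -0.002, -0.263]
ft_force: [-0.1, -0.2, 0.7]
opening: 0.783
```

```bash
python3 - <<'E'
from h import *
p=cam('wrist'); s=readout.state(); print(s['eef_pos'],np.degrees(s['tcp_rot']),s['opening']); print(label(p,'yellow',440,-20))
plan([(438.4,-15,31.5,-14.7)],7.5,maxs=2.5)
E
```

```text
[438.1374958  -11.76656197 110.76441671] [-89.83781245  -0.29646232 -15.03010587] 0.7908048620511601
[(438.7, -15.1, 19.4, 17.5, -15.3, np.float64(0.99)), (460.1, -20.2, 31.0, 19.5, -15.1, np.float64(0.9))]
[[[0.02, 1.98, -0.08], [0.0, -0.1, 0.1], 7.5], [[0.02, 1.98, -0.08], [0.0, -0.1, 0.1], 7.5], [[0.02, 1.98, -0.08], [0.0, -0.1, 0.1], 7.5], [[0.02, 1.98, -0.08], [0.0, -0.1, 0.1], 7.5]]
```

Call:
apply_moves:
  increments:
    - [[0,2,-0.1],[0,0,0],7.5]
    - [[0,2,-0.1],[0,0,0],7.5]
    - [[0,2,-0.1],[0,0,0],7.5]
    - [[0,1.9,-0.1],[0,0,0],7.5]
    - [[0,0,0],[0,0,0],5.0]

```text
t: 5.72
eef_pos: [447.3, -18.4, 35.8]
tcp_rot: [-1.567, -0.021, -0.254]
ft_force: [-0.3, -1.1, 0.1]
opening: 0.731
```

Call:
apply_moves:
  increments:
    - [[0,0,0],[0,0,0],0]
    - [[0,0,0],[0,0,0],0]
    - [[0,0,0],[0,0,0],0]
    - [[0,0,0],[0,0,0],0]
    - [[0,0,0],[0,0,0],0]

```text
t: 6.35
eef_pos: [449.6, -18.9, 38.9]
tcp_rot: [-1.567, -0.026, -0.252]
ft_force: [-0.6, 0.1, -2.3]
opening: 0.29
```

Call:
apply_moves:
  increments:
    - [[0,0,0],[0,0,0],0]
    - [[0,-1.5,0],[0,0,0],0]
    - [[0,-1.5,0],[0,0,0],0]
    - [[0,-1.0,0],[0,0,0],0]
    - [[0,0,0],[0,0,0],0]

```text
t: 6.98
eef_pos: [447.9, -18.7, 79.4]
tcp_rot: [-1.567, -0.024, -0.252]
ft_force: [1.0, -0.9, -0.9]
opening: 0.287
```

```bash
python3 - <<'E'
from h import *
s=readout.state(); print(s['eef_pos'],np.degrees(s['tcp_rot']),s['opening'])
plan([(563,34,65,0.4),(563,34,37,.4)],0,maxs=3.5)
E
```

```text
[447.9143061  -18.65458814  79.37268269] [-89.78005561  -1.37504327 -14.45921627] 0.2874839436432904
[[[2.45, 0.43, 1.99], [0.0, -3.7, 0.3], 0], [[2.57, 0.41, 1.83], [0.0, -3.7, 0.3], 0], [[2.69, 0.39, 1.66], [0.0, -3.7, 0.3], 0], [[2.79, 0.38, 1.48], [0.0, -3.7, 0.3], 0], [[0.0, 2.8, 0.0], [0.0, 0.0, 0.0], 0]]
```

```bash
python3 - <<'E'
from h import *
np.set_printoptions(precision=3,suppress=True)
s=readout.state(); print(s['joints'],s['tau'],s['moment'],s['ft_force'])
p=cam('wrist'); save(p,'w2.png')
E
```

```text
[-0.191  0.455  2.135  0.005  0.528 -1.513] [  0.04  -47.91  -13.918  -0.014   0.22    0.001] [ 0.017  0.001 -0.019] [ 1.033 -0.893 -0.888]
```

View pics/w2.png

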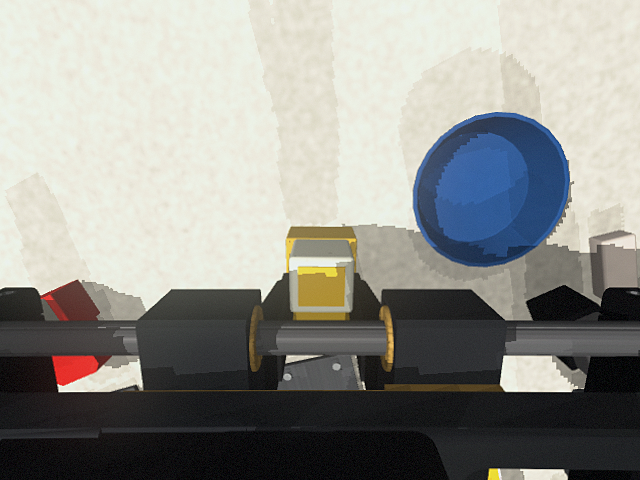

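```bash
sed -i 's/def label(p,c,x,y,r=60):/def label(p,c,x,y,r=60,z=60):/;s/im=rect(p,60,x-r/im=rect(p,z,x-r/' h.py; python3 - <<'E'
from h import *
p=cam('wrist'); s=readout.state()
print(label(p,'yellow',440,-15,40,z=s['eef_pos'][2]+21.1))
X=proj(p,[list(s['eef_pos'])]); print(X)
plan([(575,34,70,0.4)],0,maxs=3.5)
E
```

```text
[(437.1, -14.9, 19.9, 17.9, -14.7, np.float64(0.99)), (450.6, -18.5, 24.6, 3.7, -14.9, np.float64(0.97))]
[[318.86037312 291.32328239]]
[[[2.75, 0.29, 2.07], [0.0, -3.7, 0.3], 0], [[2.88, 0.27, 1.88], [0.0, -3.7, 0.3], 0], [[3.0, 0.26, 1.69], [0.0, -3.7, 0.3], 0], [[3.1, 0.24, 1.5], [0.0, -3.7, 0.3], 0]]
```

Call:
apply_moves:
  increments:
    - [[2.8,0.3,2.0],[0,-3.7,0.3],0]
    - [[2.9,0.3,1.9],[0,-3.7,0.3],0]
    - [[3.0,0.2,1.7],[0,-3.7,0.3],0]
    - [[3.1,0.2,1.5],[0,-3.7,0.3],0]
    - [[0,0,0],[0,0,0],0]

```text
t: 7.7
eef_pos: [577.7, 35.2, 66.6]
tcp_rot: [-1.57, 0.004, 0.013]
ft_force: [-0.7, -0.6, -2.0]
opening: 0.293
```

```bash
python3 - <<'E'
from h import *
np.set_printoptions(precision=3,suppress=True)
s=readout.state(); print(s['eef_pos'],np.degrees(s['tcp_rot']),s['opening'],s['joints'])
plan([(574.4,34,70,0.4),(574.4,34,43,0.4)],0,maxs=1.5)
E
```

```text
[577.673  35.2    66.567] [-89.938   0.207   0.751] 0.29340059698671106 [-0.054  0.614  1.81   0.001  0.722 -1.639]
[[[-0.33, -0.34, -0.12], [-0.1, 0.4, -0.2], 0], [[0.0, 1.35, 0.0], [0.0, 0.0, 0.0], 0], [[0.0, 1.35, 0.0], [0.0, 0.0, 0.0], 0]]
```

Call:
apply_moves:
  increments:
    - [[-0.3,0.8,-0.1],[0,0.3,0],0]
    - [[0,0.8,0],[0,0,0],0]
    - [[0,0.6,0],[0,0,0],0]
    - [[0,0,0],[0,0,0],0]
    - [[0,0.1,0],[0,0,0],0]

```text
t: 8.32
eef_pos: [571.1, 33.2, 42.1]
tcp_rot: [-1.569, 0.007, 0.004]
ft_force: [-5.2, 3.4, 22.6]
opening: 0.292
```

Call:
apply_moves:
  increments:
    - [[0,0,0],[0,0,0],4.5]
    - [[0,0,0],[0,0,0],4.5]
    - [[0,0,0],[0,0,0],4.5]
    - [[0,0,0],[0,0,0],4.5]
    - [[0,0,0],[0,0,0],4.5]

```text
t: 8.95
eef_pos: [570.8, 32.8, 42.0]
tcp_rot: [-1.569, 0.007, 0.004]
ft_force: [-0.1, -0.0, -0.4]
opening: 0.476
```

```bash
python3 - <<'E'
from h import *
np.set_printoptions(precision=3,suppress=True)
p=cam('wrist');s=readout.state(); print(s['eef_pos'],np.degrees(s['tcp_rot']),s['opening'])
print(label(p,'yellow',564,34,40,z=64), floor(p,640,34)[:4])
save(p,'w3.png')
E
```

```text
[570.804  32.79   42.066] [-89.925   0.387   0.2  ] 0.47176398474271175
[(548.5, 33.5, 29.0, 27.0, 0.0, np.float64(0.18)), (559.2, 33.8, 17.5, 19.5, 0.0, np.float64(1.04)), (573.5, 33.5, 28.0, 4.5, -1.1, np.float64(0.97))] (array([550.269,  -2.839]), array([-16.699,  45.   , -65.627]), 'width', np.float64(-137.91541276939572))
```

View pics/w3.png

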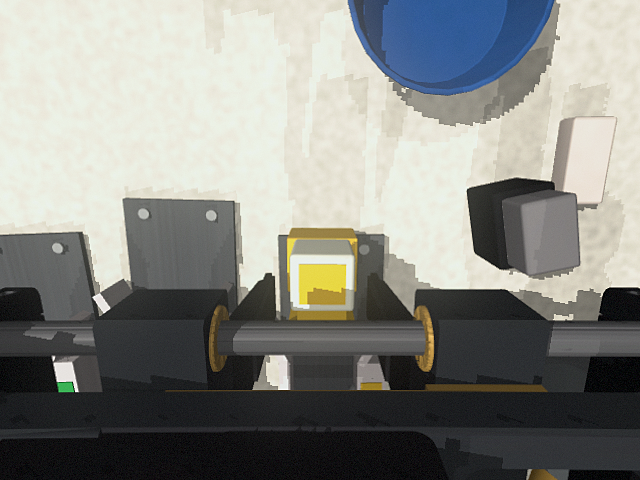

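Call:
apply_moves:
  increments:
    - [[-0.6,0,0],[0,0,0],4.5]
    - [[-0.6,0.1,0.1],[0,0,0],4.5]
    - [[0,0.5,0],[0,0,0],4.5]
    - [[0,0,0],[0,0,0],0]
    - [[0,0,0],[0,0,0],0]

```text
t: 9.62
eef_pos: [557.6, 33.9, 35.6]
tcp_rot: [-1.569, 0.007, 0.004]
ft_force: [-0.6, -0.2, 0.5]
opening: 0.318
```

Call:
apply_moves:
  increments:
    - [[0,0,0],[0,0,0],0]
    - [[0,0,0],[0,0,0],0]
    - [[0,0,0],[0,0,0],0]
    - [[0.8,0,0],[0,0,0],0]
    - [[0.8,0,0],[0,0,0],0]

```text
t: 10.25
eef_pos: [574.3, 33.9, 35.6]
tcp_rot: [-1.569, 0.007, 0.004]
ft_force: [-0.8, 0.4, -1.9]
opening: 0.29
```

Call:
apply_moves:
  increments:
    - [[0.8,0,0],[0,0,0],0]
    - [[0.8,0,0],[0,0,0],0]
    - [[0.8,0,0],[0,0,0],0]
    - [[0.4,0,0],[0,0,0],0]
    - [[0,0,0],[0,0,0],0]

```text
t: 10.88
eef_pos: [602.4, 33.5, 35.8]
tcp_rot: [-1.57, 0.014, 0.004]
ft_force: [0.9, -2.3, -0.0]
opening: 0.295
```

Call:
apply_moves:
  increments:
    - [[0.6,0,0],[0,0,0],0]
    - [[0.6,0,0],[0,0,0],0]
    - [[0.6,0,0],[0,0,0],0]
    - [[0.4,0,0],[0,0,0],0]
    - [[0,0,0],[0,0,0],0]

```text
t: 11.5
eef_pos: [619.1, 33.6, 36.5]
tcp_rot: [-1.57, 0.03, 0.004]
ft_force: [2.6, -1.1, -1.1]
opening: 0.297
```

Call:
apply_moves:
  increments:
    - [[0.3,0,0],[0,0,-0.8],0]
    - [[0.3,0,0],[0,0,-0.8],0]
    - [[0.3,0,0],[0,0,0],0]
    - [[0.3,0,0],[0,0,0],0]
    - [[0,0,0],[0,0,0],0]

```text
t: 12.12
eef_pos: [623.8, 33.7, 35.8]
tcp_rot: [-1.57, 0.018, 0.005]
ft_force: [0.8, 0.7, -0.7]
opening: 0.294
```

Call:
apply_moves:
  increments:
    - [[0,0,0],[0,0,0],4.5]
    - [[0,0,0],[0,0,0],4.5]
    - [[0,-2,0],[0,0,0],4.5]
    - [[0,-5,0],[0,0,-0.5],4.5]
    - [[-0.4,-5,-3],[0,0,0],4.5]

```text
t: 12.75
eef_pos: [621.4, 4.5, 154.6]
tcp_rot: [-1.569, 0.013, 0.007]
ft_force: [0.3, -0.1, -0.1]
opening: 0.472
```

Call:
apply_moves:
  increments:
    - [[-1,-4,-4],[0,0,0],7.5]
    - [[-1,-3,-4],[0,0,0],7.5]
    - [[-0.4,0,-4],[0,0,0],7.5]
    - [[0,0,0],[0,0,0],7.5]
    - [[0,0,0],[0,0,0],7.5]

```text
t: 13.38
eef_pos: [600.3, -120.3, 231.5]
tcp_rot: [-1.572, 0.003, 0.007]
ft_force: [-0.0, 0.8, 0.8]
opening: 0.79
```

```bash
cat > c.py <<'E'
from h import *
np.set_printoptions(precision=1,suppress=True)
p=cam('wrist'); save(p,'w4.png'); s=readout.state(); print(s['eef_pos'],np.degrees(s['tcp_rot']))
print('yellow in holder',label(p,'yellow',623,34,40,z=64))
for c,x,y in [('red',445,-205),('blue',440,-300)]: print(c,label(p,c,x,y))
for c,x,y in [('blue',620,-54),('red',609,-215)]: print(c,floor(p,x,y)[:4])
t=cam('top')
for n in ['cart_yellow','cart_red','cart_blue','cup_mid','cup_small','bowl']:
    print(n,[(w(t,r['point']),round(r['confidence'],2)) for r in nets.mark_of(t,n)[:2]])
E
python3 c.py
```

```text
[ 600.3 -120.1  231.4] [-90.1   0.2   0.4]
yellow in holder [(631.0, 28.1, 63.1, 57.0, 2.2, np.float64(0.38)), (624.5, 34.2, 17.0, 19.5, 0.0, np.float64(1.02)), (634.0, 44.8, 25.0, 10.5, 0.0, np.float64(0.55))]
red [(442.2, -205.8, 17.4, 19.3, 9.5, np.float64(0.98)), (466.2, -195.6, 54.6, 33.0, 9.9, np.float64(0.52))]
blue [(439.5, -309.4, 17.5, 19.4, 23.2, np.float64(0.99)), (478.6, -285.7, 42.6, 25.2, -14.0, np.float64(0.51))]
blue (array([621.4, -50.2]), array([-1.5, -0.5, -1.4]), 'width', np.float64(60.66767474723109))
red (array([ 610.6, -209.4]), array([2.7, 3.2, 2.3]), 'width', np.float64(61.792927050513555))
cart_yellow [(array([ 459. , -423.3,    1.8]), 0.66), (array([642.2,  34.9,  10.3]), 0.58)]
cart_red [(array([ 458.2, -200.7,    0.8]), 0.68), (array([507.3, 175.6,   2. ]), 0.66)]
cart_blue [(array([ 454.2, -299. ,    2.2]), 0.91)]
cup_mid [(array([568.5, 294.5,  -1.2]), 0.79)]
cup_small [(array([423.6, 257.9,   3.7]), 0.79)]
bowl [(array([432.5,  95.7,   1.8]), 0.7)]
```

View pics/w4.png

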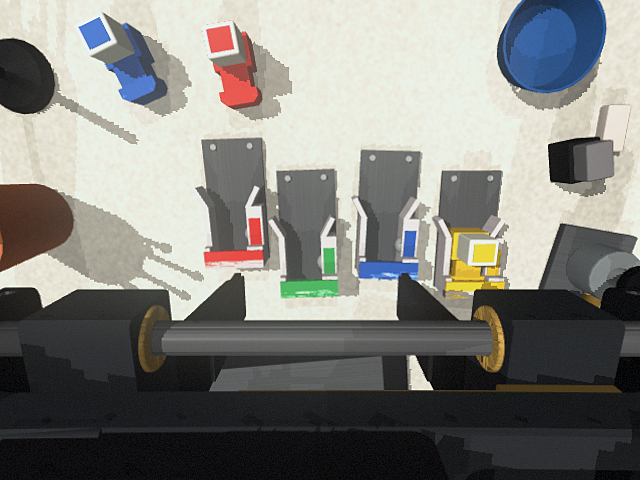

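```bash
python3 - <<'E'
from h import *
np.set_printoptions(precision=1,suppress=True)
p=cam('wrist')
for c,x,y in [('red',609,-215),('blue',621,-55),('yellow',640,34)]:
    im=rect(p,40,x-10,x+60,y-40,y+50); m=cmask(im,c)
    n,L,S,C=cv2.connectedComponentsWithStats(m)
    i=1+np.argmax(S[1:,4]); q=np.argwhere(L==i); cols=(np.array([-35,-25,-15,-5,5,15,25,35])+40)*2
    print(c,'rear edge x', [ (int(k)//2-40+y, float(x-10+q[q[:,1]==k,0].min()/2), float(x-10+q[q[:,1]==k,0].max()/2)) for k in cols if (q[:,1]==k).any()], 'y',y-40+q[:,1].min()/2,y-40+q[:,1].max()/2)
plan([(442.3,-205.8,110,9.6)],7.5,maxs=4.5)
E
```

```text
red rear edge x [(-230, 631.0, 641.0), (-220, 631.0, 640.5), (-210, 630.5, 640.5), (-200, 630.0, 640.0), (-190, 630.5, 639.5), (-180, 630.0, 639.5)] y -239.0 -179.0
blue rear edge x [(-80, 641.5, 652.0), (-70, 641.0, 650.5), (-60, 641.0, 653.5), (-50, 641.0, 654.0), (-40, 641.5, 651.0), (-30, 642.5, 652.5)] y -80.5 -21.0
yellow rear edge x [(9, 666.0, 671.0), (19, 635.5, 671.5), (29, 643.5, 672.0), (39, 644.5, 671.5), (49, 660.0, 669.5), (59, 661.5, 669.0), (69, 661.5, 669.5)] y 8.5 70.0
[[[-3.16, 2.44, -1.68], [0.0, -1.8, 0.0], 7.5], [[-3.22, 2.44, -1.58], [0.0, -1.8, 0.0], 7.5], [[-3.27, 2.44, -1.48], [0.0, -1.8, 0.0], 7.5], [[-3.32, 2.43, -1.37], [0.0, -1.8, 0.0], 7.5], [[-3.36, 2.43, -1.27], [0.0, -1.8, 0.0], 7.5]]
```

Call:
apply_moves:
  increments:
    - [[-3.2,2.4,-1.7],[0,-1.8,0],7.5]
    - [[-3.2,2.4,-1.6],[0,-1.8,0],7.5]
    - [[-3.3,2.4,-1.5],[0,-1.8,0],7.5]
    - [[-3.2,2.4,-1.4],[0,-1.8,0],7.5]
    - [[-3.2,2.2,-1.2],[0,-1.8,0],7.5]

```text
t: 14.45
eef_pos: [442.9, -206.8, 112.0]
tcp_rot: [-1.574, -0.001, 0.174]
ft_force: [0.6, -1.4, -1.3]
opening: 0.787
```

```bash
python3 - <<'E'
from h import *
np.set_printoptions(precision=3,suppress=True)
p=cam('wrist'); s=readout.state(); print(s['eef_pos'],np.degrees(s['tcp_rot']),s['joints']); print(label(p,'red',442,-206))
plan([(442.3,-205.8,31,9.6)],7.5,maxs=2.0)
E
```

```text
[ 439.082 -207.033  109.657] [-90.014   0.16   10.005] [-0.576  0.446  2.006 -0.003  0.692 -2.318]
[(433.3, -207.2, 28.7, 31.0, 10.0, np.float64(0.21)), (442.7, -205.4, 17.6, 19.6, 10.0, np.float64(1.0)), (464.7, -201.8, 20.1, 31.1, 8.7, np.float64(0.92))]
[[[0.09, 1.97, 0.02], [0.0, 0.1, 0.0], 7.5], [[0.09, 1.97, 0.02], [0.0, 0.1, 0.0], 7.5], [[0.09, 1.97, 0.02], [0.0, 0.1, 0.0], 7.5], [[0.09, 1.97, 0.02], [0.0, 0.1, 0.0], 7.5]]
```

Call:
apply_moves:
  increments:
    - [[0.1,1.5,0],[0,0,0],7.5]
    - [[0.1,1.5,0],[0,0,0],7.5]
    - [[0.1,1.5,0],[0,0,0],7.5]
    - [[0,1.0,0],[0,0,0],7.5]
    - [[0,0,0],[0,0,0],7.5]

```text
t: 15.12
eef_pos: [441.9, -207.1, 52.6]
tcp_rot: [-1.571, 0.003, 0.173]
ft_force: [-0.9, 0.5, -0.0]
opening: 0.787
```

```bash
python3 - <<'E'
from h import *
np.set_printoptions(precision=3,suppress=True)
s=readout.state(); print(s['eef_pos'],np.degrees(s['tcp_rot']),s['joints'],s['ft_force'])
plan([(442.5,-205.6,31,9.8)],7.5,maxs=1.0)
E
```

```text
[ 441.912 -207.087   52.635] [-90.018   0.158   9.896] [-0.572  0.549  2.043 -0.004  0.552 -2.313] [-0.886  0.544 -0.041]
[[[0.03, 0.72, 0.05], [0.0, 0.0, -0.1], 7.5], [[0.03, 0.72, 0.05], [0.0, 0.0, -0.1], 7.5], [[0.03, 0.72, 0.05], [0.0, 0.0, -0.1], 7.5]]
```

Call:
apply_moves:
  increments:
    - [[0,0.7,0.1],[0,0,0],7.5]
    - [[0,0.7,0],[0,0,0],7.5]
    - [[0,0.6,0],[0,0,0],7.5]
    - [[0,0,0],[0,0,0],0]
    - [[0,0,0],[0,0,0],0]

```text
t: 15.75
eef_pos: [442.1, -206.2, 32.0]
tcp_rot: [-1.572, 0.002, 0.173]
ft_force: [-0.3, -0.4, -0.6]
opening: 0.634
```

Call:
apply_moves:
  increments:
    - [[0,0,0],[0,0,0],0]
    - [[0,0,0],[0,0,0],0]
    - [[0,0,0],[0,0,0],0]
    - [[0,0,0],[0,0,0],0]
    - [[0,0,0],[0,0,0],0]

```text
t: 16.38
eef_pos: [442.3, -206.3, 32.4]
tcp_rot: [-1.573, 0.001, 0.173]
ft_force: [-0.2, -0.1, 0.1]
opening: 0.295
```

Call:
apply_moves:
  increments:
    - [[0,-1.5,0],[0,0,0],0]
    - [[0,-1.5,0],[0,0,0],0]
    - [[0,-1.0,0],[0,0,0],0]
    - [[0,0,0],[0,0,0],0]
    - [[0,0,0],[0,0,0],0]

```text
t: 17.0
eef_pos: [442.3, -206.2, 75.6]
tcp_rot: [-1.573, 0.001, 0.173]
ft_force: [-0.2, -0.3, -1.5]
opening: 0.295
```

```bash
python3 - <<'E'
from h import *
np.set_printoptions(precision=3,suppress=True)
p=cam('wrist');s=readout.state(); print(s['eef_pos'],np.degrees(s['tcp_rot']),s['opening'])
print(label(p,'red',442,-206,z=s['eef_pos'][2]+28))
a=np.radians(2.3); x=-62-17
plan([(609.6+x*np.cos(a),-214.6+x*np.sin(a),68,2.3)],0,maxs=3)
E
```

```text
[ 442.245 -206.147   75.512] [-90.107   0.061   9.914] 0.29123416190463053
[(419.4, -209.9, 9.8, 28.7, 10.4, np.float64(0.62)), (438.9, -206.5, 10.3, 19.8, 10.0, np.float64(1.0)), (464.2, -202.1, 8.4, 29.1, 9.5, np.float64(0.93))]
[[[2.84, 0.25, -0.89], [0.0, 2.5, 0.0], 0], [[2.87, 0.25, -0.76], [0.0, 2.5, 0.0], 0], [[2.9, 0.25, -0.63], [0.0, 2.5, 0.0], 0]]
```

Call:
apply_moves:
  increments:
    - [[2.8,0.2,-0.9],[0,2.5,0],0]
    - [[2.8,0.2,-0.8],[0,2.5,0],0]
    - [[2.9,0.2,-0.6],[0,2.5,0],0]
    - [[0,0,0],[0,0,0],0]
    - [[0,1.0,0],[0,0,0],0]

```text
t: 17.68
eef_pos: [530.5, -217.8, 56.8]
tcp_rot: [-1.571, 0.004, 0.038]
ft_force: [-0.4, 0.2, -1.9]
opening: 0.293
```

Call:
apply_moves:
  increments:
    - [[0,1.0,0],[0,0,0],0]
    - [[0,0.5,0],[0,0,0],0]
    - [[0,0,0],[0,0,0],0]
    - [[0,0,0],[0,0,0],0]
    - [[0,0,0],[0,0,0],0]

```text
t: 18.3
eef_pos: [528.2, -217.5, 39.6]
tcp_rot: [-1.569, 0.007, 0.038]
ft_force: [0.2, -0.2, -1.4]
opening: 0.294
```

```bash
python3 - <<'E'
from h import *
np.set_printoptions(precision=3,suppress=True)
s=readout.state(); print(s['eef_pos'],np.degrees(s['tcp_rot']),s['opening'],s['ft_force'])
a=np.radians(2.3)
for x in (-79,-50,-30,-17): print(x,(609.6+x*np.cos(a),-214.6+x*np.sin(a)))
plan([(609.6-79*np.cos(a),-214.6-79*np.sin(a),36.4,2.3)],0,maxs=3)
E
```

```text
[ 528.2   -217.511   39.61 ] [-89.9     0.402   2.168] 0.29384042258713644 [ 0.247 -0.233 -1.391]
-79 (np.float64(530.6636427859588), np.float64(-217.77041161007222))
-50 (np.float64(559.6402802442777), np.float64(-216.606589626628))
-30 (np.float64(579.6241681465666), np.float64(-215.8039537759768))
-17 (np.float64(592.6136952830544), np.float64(-215.28224047305352))
[[[0.25, 0.32, -0.04], [-0.1, -0.1, -0.4], 0]]
```

Call:
apply_moves:
  increments:
    - [[0.2,0.2,0],[0,0,-0.4],0]
    - [[0,0.1,0],[0,0,0],0]
    - [[0.8,0,0],[0,0,0],0]
    - [[0.8,0,0],[0,0,0],0]
    - [[0.8,0,0],[0,0,0],0]

```text
t: 18.92
eef_pos: [555.1, -217.1, 36.9]
tcp_rot: [-1.57, 0.001, 0.038]
ft_force: [-0.3, -0.1, -0.8]
opening: 0.293
```

Call:
apply_moves:
  increments:
    - [[0.8,0,0],[0,0,0],0]
    - [[0.8,0,0],[0,0,0],0]
    - [[0.8,0,0],[0,0,0],0]
    - [[0.6,0,0],[0,0,0],0]
    - [[0,0,0],[0,0,0],0]

```text
t: 19.55
eef_pos: [586.5, -217.1, 37.1]
tcp_rot: [-1.571, 0.004, 0.039]
ft_force: [3.5, -1.8, -3.1]
opening: 0.297
```

Call:
apply_moves:
  increments:
    - [[0.5,0,0],[0,0,0],0]
    - [[0.4,0,0],[0,0,0],0]
    - [[0.3,0,0],[0,0,0],0]
    - [[0.3,0,0],[0,0,0],0]
    - [[0,0,0],[0,0,0],0]

```text
t: 20.18
eef_pos: [594.0, -216.3, 37.6]
tcp_rot: [-1.567, 0.022, 0.041]
ft_force: [0.6, -0.0, -1.2]
opening: 0.292
```

Call:
apply_moves:
  increments:
    - [[0,0,0],[0,0,0],4.5]
    - [[0,0,0],[0,0,0],4.5]
    - [[0,-2,0],[0,0,0],4.5]
    - [[0,-5,0],[0,0,-1.0],4.5]
    - [[-0.4,-5,0],[0,2,0],7.5]

```text
t: 20.8
eef_pos: [591.6, -215.2, 156.7]
tcp_rot: [-1.563, 0.01, 0.006]
ft_force: [0.1, -0.2, 0.7]
opening: 0.53
```

Call:
apply_moves:
  increments:
    - [[0,-4,1],[0,0,0],7.5]
    - [[0,-3,1],[0,0,0],7.5]
    - [[0,0,0],[0,0,0],7.5]
    - [[0,0,0],[0,0,0],7.5]
    - [[0,0,0],[0,0,0],7.5]

```text
t: 21.42
eef_pos: [592.9, -194.8, 231.3]
tcp_rot: [-1.564, 0.006, 0.006]
ft_force: [0.3, -0.5, -1.1]
opening: 0.79
```

```bash
cat > d.py <<'E'
from h import *
np.set_printoptions(precision=1,suppress=True)
p=cam('wrist'); save(p,'w5.png'); s=readout.state(); print(s['eef_pos'],np.degrees(s['tcp_rot']))
print('red in holder (want 592.6,-215)',label(p,'red',593,-215,40,z=64))
print('yellow (624.5 34.2)',label(p,'yellow',624,34,40,z=64))
print('blue',label(p,'blue',440,-309))
for c,x,y in [('blue',620,-54),('red',609,-215)]: print(c,floor(p,x,y)[:4])
im=rect(p,40,600,660,-260,-170); m=cmask(im,'red'); q=np.argwhere(m>0)
for k in range(20,180,20): 
    v=q[q[:,1]==k,0]; print(-260+k/2, 600+v.min()/2 if len(v) else None,600+v.max()/2 if len(v) else None,end='; ')
plan([(439.5,-309.4,110,22.5)],7.5,maxs=4.5)
E
python3 d.py
```

```text
[ 592.9 -194.9  231.1] [-89.6   0.3   0.4]
red in holder (want 592.6,-215) [(587.2, -214.1, 28.7, 32.5, 1.8, np.float64(0.18)), (593.2, -215.8, 17.3, 19.1, 2.3, np.float64(0.99)), (604.6, -189.0, 24.9, 10.1, 2.5, np.float64(0.99)), (619.0, -208.2, 27.0, 55.5, 0.0, np.float64(0.65))]
yellow (624.5 34.2) [(626.3, 16.3, 56.2, 42.0, 3.5, np.float64(0.4)), (624.8, 34.5, 17.5, 20.0, 0.0, np.float64(0.99)), (641.2, 37.5, 8.5, 11.0, 0.0, np.float64(0.99))]
blue [(439.3, -309.2, 17.4, 18.9, 22.4, np.float64(0.98)), (478.2, -292.2, 42.6, 25.2, -13.7, np.float64(0.49))]
blue (array([621.2, -49.6]), array([-1.3, -0.8, -0.8]), 'width', np.float64(61.98418770585131))
red (array([ 610.5, -209.7]), array([1.8, 3.3, 2.7]), 'width', np.float64(59.89242439936916))
-250.0 None None; -240.0 None None; -230.0 624.5 646.0; -220.0 600.0 642.5; -210.0 600.0 647.5; -200.0 600.0 646.0; -190.0 600.0 639.5; -180.0 630.0 639.5; [[[-2.56, 2.02, -1.91], [-0.1, -3.7, 0.0], 7.5], [[-2.67, 2.02, -1.74], [-0.1, -3.7, 0.0], 7.5], [[-2.78, 2.02, -1.56], [-0.1, -3.7, 0.0], 7.5], [[-2.88, 2.02, -1.37], [-0.1, -3.7, 0.0], 7.5], [[-2.96, 2.02, -1.18], [-0.1, -3.7, 0.0], 7.5]]
[[[-3.03, 2.02, -0.99], [-0.1, -3.7, 0.0], 7.5]]
```

Call:
apply_moves:
  increments:
    - [[-2.6,2.0,-1.9],[-0.1,-3.7,0],7.5]
    - [[-2.7,2.0,-1.7],[-0.1,-3.7,0],7.5]
    - [[-2.8,2.0,-1.6],[-0.1,-3.7,0],7.5]
    - [[-2.9,2.0,-1.4],[-0.1,-3.7,0],7.5]
    - [[-2.9,2.0,-1.2],[-0.1,-3.7,0],7.5]

```text
t: 22.1
eef_pos: [461.8, -293.0, 125.5]
tcp_rot: [-1.569, 0.007, 0.341]
ft_force: [0.7, -0.4, 0.4]
opening: 0.787
```

Call:
apply_moves:
  increments:
    - [[-2.7,2.0,-0.9],[0,-3.7,0],7.5]
    - [[0,0,0],[0,0,0],7.5]
    - [[0,1,0],[0,0,0],7.5]
    - [[0,1,0],[0,0,0],7.5]
    - [[0,1,0],[0,0,0],7.5]

```text
t: 22.72
eef_pos: [439.9, -308.6, 71.7]
tcp_rot: [-1.569, 0.015, 0.401]
ft_force: [-0.1, -0.1, -0.0]
opening: 0.789
```

```bash
python3 - <<'E'
from h import *
np.set_printoptions(precision=3,suppress=True)
p=cam('wrist'); s=readout.state(); print(s['eef_pos'],np.degrees(s['tcp_rot']),s['joints']); print(label(p,'blue',440,-309))
plan([(439.5,-309.3,31,22.4)],7.5,maxs=1.5)
E
```

```text
[ 439.385 -308.316   70.571] [-89.816   0.892  22.955] [-0.728  0.567  1.907 -0.02   0.678 -2.684]
[(439.8, -308.6, 17.5, 19.5, 22.6, np.float64(1.0)), (454.0, -300.1, 7.9, 24.9, 22.6, np.float64(0.67))]
[[[0.01, 1.32, -0.04], [-0.1, 0.2, -0.3], 7.5], [[0.0, 1.32, -0.03], [-0.1, 0.2, -0.3], 7.5], [[0.0, 1.32, -0.03], [-0.1, 0.2, -0.3], 7.5]]
```

Call:
apply_moves:
  increments:
    - [[0,0.6,-0.1],[0,2,-0.4],7.5]
    - [[0,1.3,0],[0,1,-0.4],7.5]
    - [[0,1.1,0],[0,0,0],7.5]
    - [[0,0.7,0],[0,0,0],7.5]
    - [[0,0,0],[0,0,0],7.5]

```text
t: 23.4
eef_pos: [439.8, -308.9, 30.5]
tcp_rot: [-1.568, 0.001, 0.345]
ft_force: [-0.3, -1.8, 0.9]
opening: 0.79
```

```bash
python3 - <<'E'
from h import *
np.set_printoptions(precision=3,suppress=True)
s=readout.state(); print(s['eef_pos'],np.degrees(s['tcp_rot']),s['joints'])
plan([(439.5,-309,31,20)],7.5,maxs=1.5)
E
```

```text
[ 439.78  -308.9     30.544] [-89.815   0.057  19.781] [-0.736  0.631  1.934  0.001  0.58  -2.653]
[[[-0.03, -0.05, 0.0], [-0.2, -0.2, -0.1], 7.5]]
```

Call:
apply_moves:
  increments:
    - [[0,-0.1,0],[0,0,0],4]
    - [[0,0,0],[0,0,0],0]
    - [[0,0,0],[0,0,0],0]
    - [[0,0,0],[0,0,0],0]
    - [[0,0,0],[0,0,0],0]

```text
t: 24.02
eef_pos: [440.2, -309.2, 32.6]
tcp_rot: [-1.569, 0.0, 0.345]
ft_force: [-0.2, 1.2, 0.8]
opening: 0.319
```

Call:
apply_moves:
  increments:
    - [[0,0,0],[0,0,0],0]
    - [[0,0,0],[0,0,0],0]
    - [[0,-1.5,0],[0,2,0],0]
    - [[0,-1.5,0],[0,2,0],0]
    - [[0,-1.5,0],[0,2,0],0]

```text
t: 24.65
eef_pos: [439.9, -309.0, 79.9]
tcp_rot: [-1.568, 0.001, 0.234]
ft_force: [0.4, 0.3, -1.6]
opening: 0.297
```

```bash
python3 - <<'E'
from h import *
np.set_printoptions(precision=3,suppress=True)
s=readout.state(); print(s['eef_pos'],np.degrees(s['tcp_rot']),s['opening'])
a=np.radians(-1.1); x=-79
for x in (-79,-17):print(620.3+x*np.cos(a),-54.8+x*np.sin(a))
x=-79
plan([(500,-200,85,8),(620.3+x*np.cos(a),-54.8+x*np.sin(a),85,-1.1)],0,maxs=4.5)
E
```

```text
[ 439.877 -309.029   79.891] [-89.826   0.081  13.379] 0.2974727466975236
541.3145587423901 -53.28340205042451
603.303132893932 -54.47364347920527
[[[2.79, -0.16, 3.07], [-0.1, 1.8, 0.0], 0], [[2.69, -0.17, 3.16], [-0.1, 1.8, 0.0], 0], [[2.59, -0.17, 3.24], [-0.1, 1.8, 0.0], 0], [[1.53, 0.0, 3.49], [0.0, 2.3, 0.0], 0], [[1.39, 0.0, 3.55], [0.0, 2.3, 0.0], 0]]
[[[1.25, 0.0, 3.6], [0.0, 2.3, 0.0], 0], [[1.11, 0.0, 3.65], [0.0, 2.3, 0.0], 0]]
```

Call:
apply_moves:
  increments:
    - [[2.8,-0.2,3.1],[0,1.8,0],0]
    - [[2.7,-0.2,3.1],[0,1.8,0],0]
    - [[2.6,-0.2,3.2],[0,1.8,0],0]
    - [[1.5,0,3.5],[0,2.3,0],0]
    - [[1.4,0,3.5],[0,2.3,0],0]

```text
t: 25.28
eef_pos: [525.4, -126.2, 93.6]
tcp_rot: [-1.573, -0.006, 0.04]
ft_force: [0.1, -0.1, -0.7]
opening: 0.297
```

Call:
apply_moves:
  increments:
    - [[1.2,0,3.5],[0,2.3,0],0]
    - [[1.0,0,3.4],[0,2.3,0],0]
    - [[0,0,0],[0,0,0],0]
    - [[0,1,0],[0,0,0],0]
    - [[0,1,0],[0,0,0],0]

```text
t: 25.9
eef_pos: [547.9, -53.6, 77.6]
tcp_rot: [-1.574, -0.011, -0.045]
ft_force: [-0.9, 0.2, -1.4]
opening: 0.294
```

```bash
python3 - <<'E'
from h import *
np.set_printoptions(precision=3,suppress=True)
s=readout.state(); print(s['eef_pos'],np.degrees(s['tcp_rot']),s['opening'])
plan([(541.3,-53.3,36.8,-1.1)],0,maxs=1)
E
```

```text
[547.86  -53.581  77.639] [-90.17   -0.653  -2.592] 0.29363298284663847
[[[-0.14, 0.82, 0.0], [0.0, -0.3, 0.1], 0], [[-0.14, 0.82, 0.0], [0.0, -0.3, 0.1], 0], [[-0.14, 0.82, 0.0], [0.0, -0.3, 0.1], 0], [[-0.14, 0.82, 0.0], [0.0, -0.3, 0.1], 0], [[-0.13, 0.82, 0.0], [0.0, -0.3, 0.1], 0]]
```

Call:
apply_moves:
  increments:
    - [[-0.1,0.8,0],[0,-0.5,0.2],0]
    - [[-0.1,0.8,0],[0,-0.5,0.2],0]
    - [[-0.1,0.8,0],[0,-0.3,0.2],0]
    - [[-0.1,0.8,0],[0,0,0],0]
    - [[-0.1,0.5,0],[0,0,0],0]

```text
t: 26.52
eef_pos: [541.8, -55.3, 36.8]
tcp_rot: [-1.574, 0.002, -0.024]
ft_force: [-0.3, 0.7, -1.2]
opening: 0.297
```

Call:
apply_moves:
  increments:
    - [[0,0.2,0],[0,0,0],0]
    - [[0,0,0],[0,0,0],0]
    - [[0.8,0,0],[0,0,0],0]
    - [[0.8,0,0],[0,0,0],0]
    - [[0.8,0,0],[0,0,0],0]

```text
t: 27.15
eef_pos: [565.7, -55.0, 36.5]
tcp_rot: [-1.573, 0.005, -0.023]
ft_force: [-5.3, 0.3, 6.1]
opening: 0.291
```

Call:
apply_moves:
  increments:
    - [[0.8,0,0],[0,0,0],0]
    - [[0.8,0,0],[0,0,0],0]
    - [[0.8,0,0],[0,0,0],0]
    - [[0.6,0,0],[0,0,0],0]
    - [[0.5,0,0],[0,0,0],0]

```text
t: 27.78
eef_pos: [594.5, -55.4, 37.4]
tcp_rot: [-1.571, 0.027, -0.022]
ft_force: [-14.8, -1.1, 15.1]
opening: 0.289
```

Call:
apply_moves:
  increments:
    - [[0.4,0,0],[0,0,0],0]
    - [[0.4,0,0],[0,0,0],0]
    - [[0.3,0,0],[0,0,0],0]
    - [[0.3,0,0],[0,0,0],0]
    - [[0,0,0],[0,0,0],0]

```text
t: 28.4
eef_pos: [605.6, -55.6, 37.9]
tcp_rot: [-1.57, 0.039, -0.022]
ft_force: [-2.3, -0.1, 2.4]
opening: 0.292
```

Call:
apply_moves:
  increments:
    - [[0.3,0,0],[0,0,-0.7],0]
    - [[0.3,0,0],[0,0,-0.7],0]
    - [[0,0,0],[0,0,0],0]
    - [[0,0,0],[0,0,0],4.5]
    - [[0,0,0],[0,0,0],4.5]

```text
t: 29.02
eef_pos: [606.4, -55.6, 37.3]
tcp_rot: [-1.57, 0.028, -0.022]
ft_force: [0.3, 0.3, -1.3]
opening: 0.442
```

Call:
apply_moves:
  increments:
    - [[0,-2,0],[0,0,0],4.5]
    - [[0,-5,0],[0,0,-0.7],4.5]
    - [[-0.2,-5,0],[0,0,0],5]
    - [[0,-5,2],[0,0,0],7]
    - [[0,-3,2],[0,0,0],9]

```text
t: 29.65
eef_pos: [610.0, -16.0, 240.2]
tcp_rot: [-1.569, 0.019, -0.023]
ft_force: [0.4, 0.1, -0.6]
opening: 0.683
```

```bash
cat > e.py <<'E'
from h import *
np.set_printoptions(precision=1,suppress=True)
p=cam('wrist'); save(p,'w6.png'); s=readout.state(); print(s['eef_pos'],np.degrees(s['tcp_rot']))
g=lambda c,x,y:[o for o in label(p,c,x,y,40,z=64) if o[-1]>.9 and o[2]<25]
print('red (want 592.6,-215)',g('red',593,-215))
print('yellow (624.5 34.2)',g('yellow',624,34))
print('blue want 603.3',g('blue',603,-55))
im=rect(p,40,610,670,-90,-10); m=cmask(im,'blue'); q=np.argwhere(m>0)
for k in range(10,160,20): 
    v=q[q[:,1]==k,0]; print(-90+k/2, 610+v.min()/2 if len(v) else None,610+v.max()/2 if len(v) else None,end='; ')
for n in ['pump','plunger_top','cup_mid','bowl']:
    print(n,[(w(p,r['point']),round(r['confidence'],2)) for r in nets.mark_of(p,n)[:2]])
E
python3 e.py
```

```text
[611.  -14.1 243.6] [-89.9   0.8  -1.3]
red (want 592.6,-215) [(592.1, -216.0, 17.3, 19.7, 3.0, np.float64(0.98))]
yellow (624.5 34.2) [(624.8, 34.5, 16.5, 19.0, 0.0, np.float64(1.03)), (635.5, 55.0, 10.0, 25.0, 0.0, np.float64(0.99))]
blue want 603.3 [(604.1, -55.0, 19.2, 16.8, -1.7, np.float64(0.99))]
-85.0 None None; -75.0 642.0 658.5; -65.0 610.0 658.0; -55.0 610.0 654.0; -45.0 622.5 655.0; -35.0 642.5 651.5; -25.0 610.0 659.0; -15.0 None None; pump [(array([651.8, 170.1,  -0.1]), 0.67), (array([512.7, 170.1,   0.3]), 0.52)]
plunger_top [(array([656.1, 174.2,  88.2]), 0.92), (array([539.5, 132.6,  -2.3]), 0.64)]
cup_mid [(array([574. , 298.1,   2.1]), 0.66), (array([435.8, 253.6,  -3. ]), 0.48)]
bowl [(array([436.3,  88.9,  -0.6]), 0.92)]
```

View pics/w6.png

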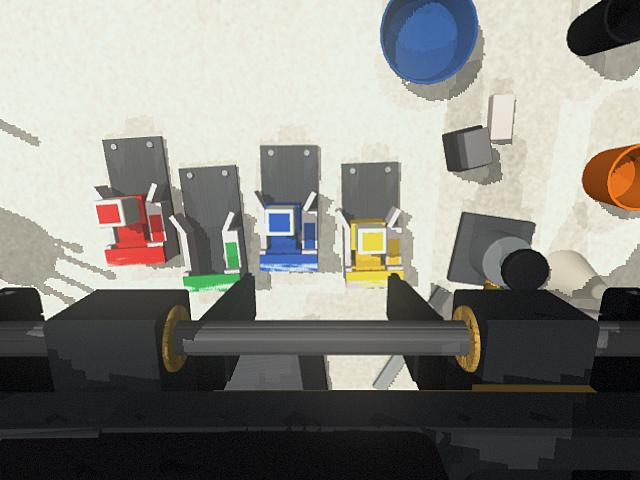

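```bash
python3 - <<'E'
from h import *
p=cam('wrist'); print(onz(p,[[525,269],[549,269]],85))
plan([(653,176,115,0)],0,maxs=5)
E
```

```text
[[646.49267573 169.39883881  85.        ]
 [646.95544308 191.01651914  85.        ]]
[[[0.85, 2.41, 3.87], [0.0, -0.3, -0.3], 0], [[0.86, 2.41, 3.86], [0.0, -0.3, -0.3], 0], [[0.86, 2.42, 3.86], [0.0, -0.3, -0.3], 0], [[0.87, 2.42, 3.86], [0.0, -0.3, -0.3], 0], [[0.87, 2.42, 3.86], [0.0, -0.3, -0.3], 0]]
```

Call:
apply_moves:
  increments:
    - [[0.8,2.4,3.8],[0,-0.3,-0.3],0]
    - [[0.8,2.4,3.8],[0,-0.3,-0.3],0]
    - [[0.8,2.4,3.8],[0,-0.3,-0.3],0]
    - [[0.8,2.4,3.8],[0,-0.3,-0.3],0]
    - [[0.7,2.2,3.6],[0,-0.3,-0.3],0]

```text
t: 30.58
eef_pos: [649.4, 170.2, 108.4]
tcp_rot: [-1.569, 0.004, -0.004]
ft_force: [0.2, 0.9, 1.4]
opening: 0.478
```

```bash
python3 - <<'E'
from h import *
np.set_printoptions(precision=1,suppress=True)
p=cam('wrist'); save(p,'w7.png');s=readout.state(); print(s['eef_pos'],np.degrees(s['tcp_rot']),s['opening'])
t=cam('top'); save(t,'t7.png'); c=cam('scene')
for P in(p,t,c): print([(w(P,r['point']),round(r['confidence'],2)) for r in nets.mark_of(P,'plunger_top')[:2]])
E
```

```text
[648.4 173.8 105.1] [-89.9   0.4  -0.1] 0.43655310607665193
[(array([656.4, 173.3,  86.7]), 0.75), (array([508.2, 169.4,   4.4]), 0.38)]
[]
[(array([651.5, 175.6,  85.5]), 0.8)]
```

View pics/w7.png

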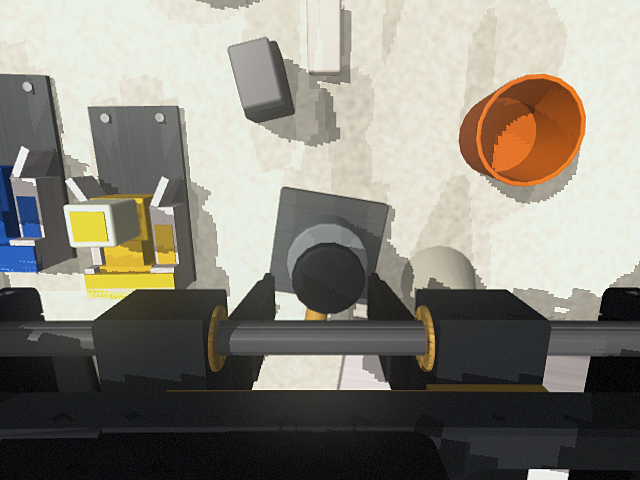

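Call:
apply_moves:
  increments:
    - [[0,0,0],[0,0,0],0]
    - [[0,0,0],[0,0,0],0]
    - [[0,0,0],[0,0,0],0]
    - [[0,0,0],[0,0,0],0]
    - [[0,0,0],[0,0,0],0]

```text
t: 31.5
eef_pos: [650.5, 165.8, 113.0]
tcp_rot: [-1.569, -0.001, -0.008]
ft_force: [-0.6, 0.4, -0.5]
opening: 0.001
```

```bash
python3 - <<'E'
from h import *
p=cam('wrist'); s=readout.state(); print(s['eef_pos'],np.degrees(s['tcp_rot']),s['opening'])
print(onz(p,[[327,281]],85), proj(p,[s['eef_pos']]))
E
```

```text
[650.48032407 165.8619064  112.9866416 ] [-8.98864220e+01 -4.05132928e-02 -4.59158321e-01] 0.005556045555401526
[[655.08162563 169.81976092  85.        ]] [[319.93426256 291.48202078]]
```

Call:
apply_moves:
  increments:
    - [[0,0.5,0.5],[0,0,0],0]
    - [[0.1,0.5,0.5],[0,0,0],0]
    - [[0,0.5,0],[0,0,0],0]
    - [[0,0.5,0],[0,0,0],0]
    - [[0,0,0],[0,0,0],0]

```text
t: 32.17
eef_pos: [651.3, 177.0, 90.9]
tcp_rot: [-1.569, 0.0, -0.007]
ft_force: [-0.8, -0.8, -0.6]
opening: 0.008
```

Call:
apply_moves:
  increments:
    - [[0,0.5,0],[0,0,0],0]
    - [[0,0.6,0],[0,0,0],0]
    - [[0,0.6,0],[0,0,0],0]
    - [[0,0.4,0],[0,0,0],0]
    - [[0,0.3,0],[0,0,0],0]

```text
t: 32.8
eef_pos: [651.6, 177.0, 68.1]
tcp_rot: [-1.568, -0.002, -0.008]
ft_force: [-4.1, -0.4, 10.4]
opening: 0.001
```

Call:
apply_moves:
  increments:
    - [[0,0.3,0],[0,0,0],0]
    - [[0,0.3,0],[0,0,0],0]
    - [[0,0.3,0],[0,0,0],0]
    - [[0,0.3,0],[0,0,0],0]
    - [[0,0.3,0],[0,0,0],0]

```text
t: 33.42
eef_pos: [651.8, 177.0, 65.1]
tcp_rot: [-1.568, -0.007, -0.007]
ft_force: [-10.8, -2.7, 28.9]
opening: 0.005
```

Call:
apply_moves:
  increments:
    - [[0,0.4,0],[0,0,0],0]
    - [[0,0.4,0],[0,0,0],0]
    - [[0,0.3,0],[0,0,0],0]
    - [[0,0.3,0],[0,0,0],0]
    - [[0,0.3,0],[0,0,0],0]

```text
t: 34.05
eef_pos: [651.7, 177.0, 65.1]
tcp_rot: [-1.567, -0.015, -0.007]
ft_force: [-11.3, -2.3, 30.5]
opening: 0.004
```

Call:
apply_moves:
  increments:
    - [[0,-1.0,0],[0,0,0],0]
    - [[0,-2,0],[0,0,0],0]
    - [[0,-4,0],[0,0,0],3]
    - [[0,-4,2],[0,0,0],9]
    - [[-1,0,2],[0,0,0],9]

```text
t: 34.67
eef_pos: [641.0, 216.2, 178.8]
tcp_rot: [-1.566, -0.017, -0.009]
ft_force: [-0.2, 0.3, -0.2]
opening: 0.261
```

```bash
cat >> h.py <<'E'
def vessel(p,name,zr,d,guess):
    "rim circle centre: coloured blob at rim height, fitted by mark_of and by blob outline"
    m=[(w(p,r['point']).round(1),round(r['confidence'],2)) for r in nets.mark_of(p,name)[:2]]
    return m
E
python3 - <<'E'
from h import *
np.set_printoptions(precision=1,suppress=True)
p=cam('wrist'); s=readout.state(); print(s['eef_pos'],s['opening'])
t=cam('top'); c=cam('scene')
for n in ('plunger_top','cup_mid','cup_small','bowl'): print(n,[vessel(P,n,0,0,0) for P in (p,t,c)])
h=cv2.cvtColor(p['img'],cv2.COLOR_RGB2HSV); m=((h[...,0]>6)&(h[...,0]<16)&(h[...,1]>180)&(h[...,2]>60)).astype(np.uint8)
print('orange px',m.sum(),np.argwhere(m).min(0),np.argwhere(m).max(0)); save(p,'w8.png')
plan([(572,296,160,-60)],9.5,maxs=4.5)
E
```

```text
[638.7 218.3 176.9] 0.30466928930565434
plunger_top [[(array([652.9, 175.3,  86. ]), 0.96)], [(array([653.4, 179.8,  86.2]), 0.5)], [(array([652.4, 176.5,  85.3]), 0.86)]]
cup_mid [[(array([574.6, 299.9,   0.4]), 0.6), (array([508.4, 165.7,   2.8]), 0.6)], [], [(array([568.7, 296.7,   0.3]), 0.63)]]
cup_small [[(array([643.1,  36.3,   6.7]), 0.35)], [(array([424.9, 258.7,   1.1]), 0.89)], [(array([431.4, 255.8,  -4.8]), 0.59)]]
bowl [[], [(array([429.5,  95.4,   2.3]), 0.86)], [(array([428.7,  89.2,  -0.7]), 0.64), (array([ 608.4, -214.4,    1.4]), 0.51)]]
orange px 1575 [101 382] [185 462]
[[[-1.14, 0.26, 1.33], [-0.1, 9.9, 0.1], 9.5], [[-1.36, 0.26, 1.12], [-0.1, 9.9, 0.1], 9.5], [[-1.53, 0.26, 0.87], [-0.1, 9.9, 0.1], 9.5], [[-1.65, 0.26, 0.59], [-0.1, 9.9, 0.1], 9.5], [[-1.73, 0.26, 0.3], [-0.1, 9.9, 0.1], 9.5]]
[[[-1.76, 0.26, -0.01], [-0.1, 9.9, 0.1], 9.5]]
```

Call:
apply_moves:
  increments:
    - [[-2,0.8,1.8],[0,0,0.9],9.5]
    - [[-2,0.8,1.8],[0,0,0],9.5]
    - [[-2,0.8,1.8],[0,0,0],9.5]
    - [[-2,0.8,1.8],[0,0,0],9.5]
    - [[0,0,0],[0,0,0],9.5]

```text
t: 36.05
eef_pos: [553.7, 292.8, 141.8]
tcp_rot: [-1.568, 0.008, -0.008]
ft_force: [-0.3, 0.4, -0.9]
opening: 1.003
```

```bash
cat > v.py <<'E'
from h import *
import sys
np.set_printoptions(precision=1,suppress=True)
p=cam('wrist'); s=readout.state(); print(s['eef_pos'],np.degrees(s['tcp_rot']),s['opening'])
def orange(p,x=572,y=297,z=44,r=55):
    im=rect(p,z,x-r-20,x+r,y-r,y+r); h=cv2.cvtColor(im,cv2.COLOR_RGB2HSV); m=((h[...,0]>3)&(h[...,0]<18)&(h[...,1]>170)).astype(np.uint8)
    n,L,S,C=cv2.connectedComponentsWithStats(m); q=np.argwhere(L==1+np.argmax(S[1:,4]))/2+[x-r-20,y-r]
    return 'xmax-33',q[:,0].max()-33,'ymid',(q[:,1].min()+q[:,1].max())/2,'w',np.ptp(q[:,1]),'xext',np.ptp(q[:,0])
if __name__=='__main__':
    print(orange(p)); print(vessel(p,'cup_mid',0,0,0)); save(p,'w9.png')
E
python3 v.py
```

```text
[554.7 292.3 142.2] [-89.8   0.4  -0.5] 0.9978666880470203
('xmax-33', np.float64(570.0), 'ymid', np.float64(298.5), 'w', np.float64(64.0), 'xext', np.float64(64.0))
[(array([574.9, 299. ,  -0.8]), 0.76)]
```

View pics/w9.png

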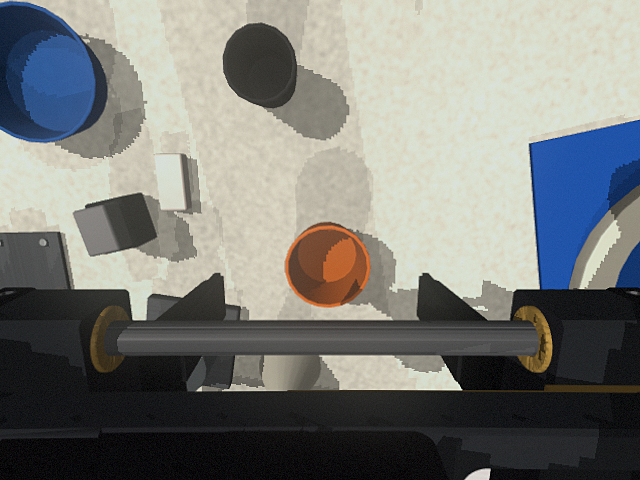

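Call:
apply_moves:
  increments:
    - [[0.6,2,0.3],[0,0,0],9.5]
    - [[0.5,2,0.3],[0,0,0],9.5]
    - [[0.5,2,0],[0,0,0],9.5]
    - [[0,2,0],[0,0,0],9.5]
    - [[0,1,0],[0,0,0],9.5]

```text
t: 36.78
eef_pos: [573.9, 296.5, 44.8]
tcp_rot: [-1.568, 0.007, -0.012]
ft_force: [-0.1, 0.2, 0.7]
opening: 0.998
```

```bash
python3 - <<'E'
from h import *
s=readout.state(); print(s['eef_pos'],np.degrees(s['tcp_rot']),s['opening'])
plan([(570.7,298.5,32,0)],9.5,maxs=1.5)
E
```

```text
[573.88763074 296.46078304  44.78049851] [-89.84920856   0.42563963  -0.70007933] 0.9979562960181158
[[[-0.31, 1.28, 0.2], [-0.2, -0.7, -0.4], 9.5]]
```

Call:
apply_moves:
  increments:
    - [[-0.3,0.7,0.2],[0,-0.5,-0.4],9.5]
    - [[0,0.5,0],[0,0,0],9.5]
    - [[0,0,0],[0,0,0],7]
    - [[0,0,0],[0,0,0],0]
    - [[0,0,0],[0,0,0],0]

```text
t: 37.4
eef_pos: [571.2, 298.7, 32.2]
tcp_rot: [-1.568, -0.001, -0.003]
ft_force: [0.3, -0.0, -0.4]
opening: 0.744
```

Call:
apply_moves:
  increments:
    - [[0,0,0],[0,0,0],0]
    - [[0,0,0],[0,0,0],0]
    - [[0,0,0],[0,0,0],0]
    - [[0,0,0],[0,0,0],0]
    - [[0,0,0],[0,0,0],0]

```text
t: 38.02
eef_pos: [571.2, 298.7, 32.5]
tcp_rot: [-1.568, -0.001, -0.003]
ft_force: [0.0, 0.5, -0.5]
opening: 0.682
```

Call:
apply_moves:
  increments:
    - [[0,-2,0],[0,0,0],0]
    - [[0,-3,0],[0,0,0],0]
    - [[0,-3,0],[0,0,0],0]
    - [[0,0,0],[0,0,0],0]
    - [[0,0,0],[0,0,0],0]

```text
t: 38.65
eef_pos: [571.3, 298.5, 118.6]
tcp_rot: [-1.567, -0.003, -0.003]
ft_force: [-0.3, -0.2, -0.9]
opening: 0.681
```

```bash
python3 - <<'E'
from h import *
np.set_printoptions(precision=1,suppress=True)
p=cam('wrist'); save(p,'w10.png'); s=readout.state(); print(s['eef_pos'],np.degrees(s['tcp_rot']),s['opening']*95)
for z,r in ((30,46),):
    im=rect(p,z,370,490,30,160); m=cmask(im,'blue'); q=np.argwhere(m>0)/2+[370,30]; print('bowl ext',q.min(0),q.max(0))
print(vessel(p,'bowl',0,0,0),vessel(p,'cup_small',0,0,0))
plan([(431,92,112,0)],0,maxs=4.5)
E
```

```text
[571.4 298.5 118.6] [-89.8  -0.2  -0.2] 64.95002879956333
bowl ext [415.  90.] [478.  135.5]
[(array([434.5,  90. ,   0.6]), 0.72)] [(array([576.1, 300.3,  84.1]), 0.71), (array([433.1,  90.9,  -0.8]), 0.42)]
[[[-2.33, 0.08, -3.45], [0.0, 0.0, 0.0], 0], [[-2.33, 0.09, -3.45], [0.0, 0.0, 0.0], 0], [[-2.33, 0.09, -3.45], [0.0, 0.0, 0.0], 0], [[-2.33, 0.09, -3.44], [0.0, 0.0, 0.0], 0], [[-2.33, 0.09, -3.44], [0.0, 0.0, 0.0], 0]]
[[[-2.34, 0.1, -3.44], [0.0, 0.0, 0.0], 0]]
```

View pics/w10.png

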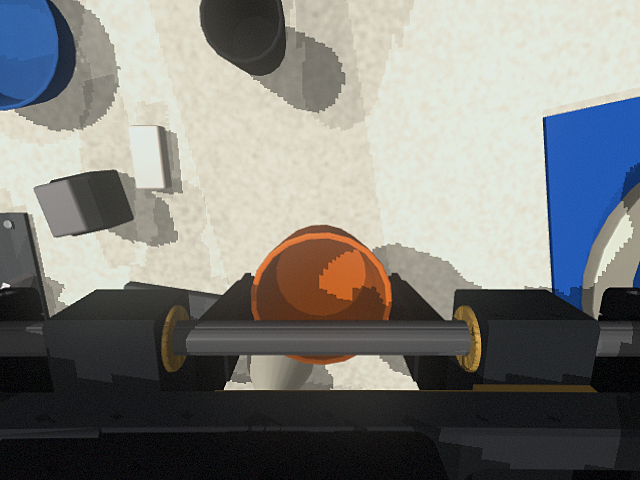

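Call:
apply_moves:
  increments:
    - [[-2,0,-3.7],[0,0,0],0]
    - [[-2,0,-3.7],[0,0,0],0]
    - [[-2,0,-3.7],[0,0,0],0]
    - [[-2,0,-3.7],[0,0,0],0]
    - [[-2,0,-3.7],[0,0,0],0]

```text
t: 39.42
eef_pos: [467.1, 110.3, 113.1]
tcp_rot: [-1.569, 0.004, 0.0]
ft_force: [1.5, 0.5, -1.2]
opening: 0.683
```

Call:
apply_moves:
  increments:
    - [[0,0,0],[0,0,0],0]
    - [[0,0,0],[0,0,0],0]
    - [[0,0,0],[0,0,0],0]
    - [[0,0,0],[0,0,0],0]
    - [[0,0,0],[0,0,0],0]

```text
t: 40.05
eef_pos: [466.8, 110.2, 111.9]
tcp_rot: [-1.569, 0.006, -0.001]
ft_force: [-1.0, 0.1, -1.3]
opening: 0.686
```

```bash
cat > bw.py <<'E'
from h import *
np.set_printoptions(precision=1,suppress=True)
p=cam('wrist'); save(p,'w11.png'); s=readout.state(); print(s['eef_pos'],np.degrees(s['tcp_rot']),s['opening']*95)
im=rect(p,30,350,500,20,170); m=cmask(im,'blue'); q=np.argwhere(m>0)/2+[350,20]; print('bowl ext',q.min(0),q.max(0))
print(vessel(p,'bowl',0,0,0),vessel(p,'cup_small',0,0,0))
c=cam('scene'); t=cam('top'); print(vessel(c,'bowl',0,0,0),vessel(t,'bowl',0,0,0))
cv2.imwrite('pics/b11.png',np.hstack([p['img'][:300],np.zeros((300,10,3),np.uint8),im,])[...,::-1])
E
python3 bw.py
```

```text
[466.8 110.2 111.9] [-89.9   0.3  -0. ] 64.9955162264062
bowl ext [388.  45.] [472.5 134.5]
[(array([433.3,  91.8,   3.4]), 0.64)] [(array([435.1, 252.8,  -0.4]), 0.72)]
[(array([428.5,  88.2,  -1.4]), 0.58), (array([ 458.7, -424.2,    1.3]), 0.34)] [(array([432.6,  93.3,   2.4]), 0.76)]
```

View pics/b11.png

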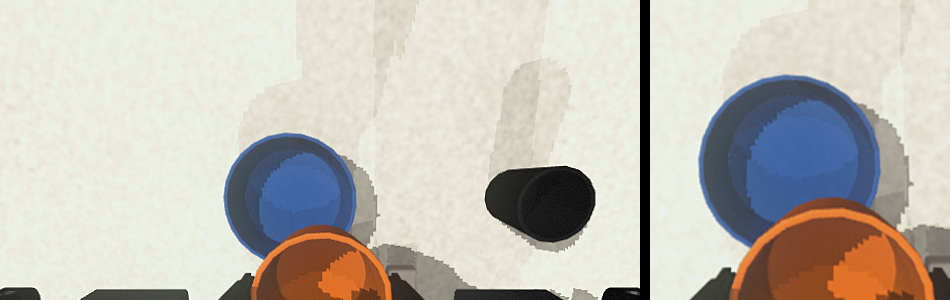

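Call:
apply_moves:
  increments:
    - [[-1.2,0,-0.7],[0,0,0],0]
    - [[-1.2,0,-0.7],[0,0,0],0]
    - [[-1.0,1,-0.6],[0,0,0],0]
    - [[0,2,0],[0,0,0],0]
    - [[0,1,0],[0,0,0],0]

```text
t: 41.02
eef_pos: [428.2, 87.6, 72.3]
tcp_rot: [-1.569, 0.005, -0.002]
ft_force: [-0.6, -0.9, -1.1]
opening: 0.685
```

Call:
apply_moves:
  increments:
    - [[0,0,0],[0,0,0],0]
    - [[0,0,0],[0,0,0],0]
    - [[0,0,0],[0,0,0],0]
    - [[0,0,0],[0,0,0],0]
    - [[0,0,0],[0,0,0],0]

```text
t: 41.65
eef_pos: [428.2, 87.4, 73.3]
tcp_rot: [-1.569, 0.004, -0.002]
ft_force: [0.4, 0.4, -0.4]
opening: 0.684
```

```bash
python3 - <<'E'
from h import *
np.set_printoptions(precision=3,suppress=True)
s=readout.state(); print(s['eef_pos'],np.degrees(s['tcp_rot']),s['joints'])
plan([(433.5,90,37,0)],0,maxs=1)
E
```

```text
[428.177  87.436  73.253] [-89.884   0.226  -0.1  ] [ 0.049  0.464  2.148  0.004  0.534 -1.524]
[[[0.14, 0.91, 0.06], [0.0, 0.0, -0.1], 0], [[0.14, 0.91, 0.06], [0.0, 0.0, -0.1], 0], [[0.13, 0.91, 0.06], [0.0, 0.0, -0.1], 0], [[0.13, 0.91, 0.06], [0.0, 0.0, -0.1], 0]]
```

Call:
apply_moves:
  increments:
    - [[0.1,0.8,0.1],[0,0,0],0]
    - [[0.1,0.8,0.1],[0,0,0],0]
    - [[0.1,0.8,0],[0,0,0],0]
    - [[0.1,0.7,0],[0,0,0],0]
    - [[0,0,0],[0,0,0],0]

```text
t: 42.28
eef_pos: [432.2, 89.7, 39.5]
tcp_rot: [-1.569, 0.005, -0.002]
ft_force: [0.1, 1.0, -1.4]
opening: 0.679
```

Call:
apply_moves:
  increments:
    - [[0,0.3,0],[0,0,0],0]
    - [[0,0,0],[0,0,0],0]
    - [[0,0,0],[0,0,0],8]
    - [[0,0,0],[0,0,0],9.5]
    - [[0,0,0],[0,0,0],9.5]

```text
t: 42.9
eef_pos: [432.5, 89.7, 36.9]
tcp_rot: [-1.569, 0.004, -0.002]
ft_force: [0.3, -0.3, -0.2]
opening: 0.944
```

Call:
apply_moves:
  increments:
    - [[0,-2,0],[0,0,0],9.5]
    - [[0,-4,0],[0,0,0],9.5]
    - [[0,-4,2],[0,0,0],9.5]
    - [[0,0,4],[0,0,0],9.5]
    - [[0,0,4],[0,0,0],9.5]

```text
t: 43.52
eef_pos: [433.6, 190.3, 140.9]
tcp_rot: [-1.568, 0.003, -0.006]
ft_force: [0.8, -0.1, -0.1]
opening: 0.998
```

Call:
apply_moves:
  increments:
    - [[0,0,3],[0,0,0],9.5]
    - [[0,0,0],[0,0,0],9.5]
    - [[0,0,0],[0,0,0],9.5]
    - [[0,0,0],[0,0,0],9.5]
    - [[0,0,0],[0,0,0],9.5]

```text
t: 44.15
eef_pos: [433.3, 221.4, 141.3]
tcp_rot: [-1.568, 0.002, -0.005]
ft_force: [-1.0, -0.2, 0.3]
opening: 0.996
```

```bash
cat > k.py <<'E'
from h import *
from v import orange
np.set_printoptions(precision=1,suppress=True)
p=cam('wrist'); save(p,'w12.png'); s=readout.state(); print(s['eef_pos'],np.degrees(s['tcp_rot']),s['opening']*95)
print('orange',orange(p,433,90,48,60))
im=rect(p,30,350,500,20,170); q=np.argwhere(cmask(im,'blue')>0)/2+[350,20]; print('bowl ext',q.min(0),q.max(0))
print(vessel(p,'cup_small',0,0,0))
im=rect(p,56,370,500,190,320); g=im.max(2)<60; n,L,S,C=cv2.connectedComponentsWithStats(g.astype(np.uint8))
for i in range(1,n):
    if S[i,4]>400: q=np.argwhere(L==i)/2+[370,190]; print('black ext',q.min(0),q.max(0),S[i,4])
cv2.imwrite('pics/b12.png',np.hstack([p['img'][:400],np.vstack([im,np.zeros((140,260,3),np.uint8)])])[...,::-1][:, :])
E
python3 k.py; python3 -c "
import cv2;i=cv2.imread('pics/b12.png');cv2.imwrite('pics/b12.png',cv2.resize(i,None,fx=.85,fy=.85))"
```

```text
[433.3 221.4 141.3] [-89.8   0.1  -0.3] 1.0011451300754841
[433.3 221.5 141.3] [-89.8   0.1  -0.3] 95.11723156965809
orange ('xmax-33', np.float64(431.5), 'ymid', np.float64(90.25), 'w', np.float64(64.5), 'xext', np.float64(64.0))
bowl ext [388.   44.5] [477.5 134.5]
[(array([434.4, 252.1,  -1.8]), 0.77)]
black ext [413. 241.] [454.5 278. ] 3985
black ext [452.5 249. ] [493.5 319.5] 3731
```

View pics/b12.png

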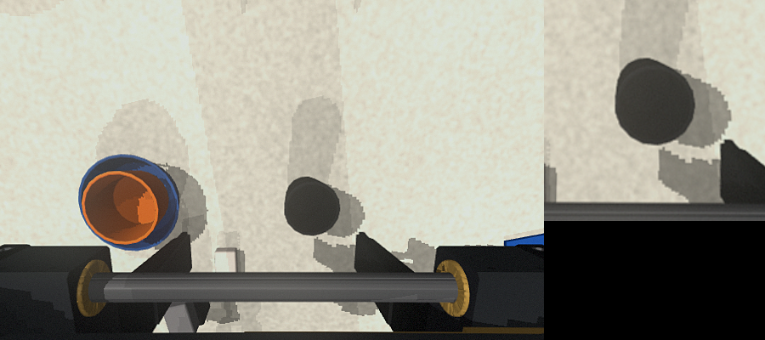

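Call:
apply_moves:
  increments:
    - [[-0.1,0,1.6],[0,0,0],9.5]
    - [[-0.1,1,1.6],[0,0,0],9.5]
    - [[0,2.5,0],[0,0,0],9.5]
    - [[0,2.5,0],[0,0,0],9.5]
    - [[0,2,0],[0,0,0],9.5]

```text
t: 44.92
eef_pos: [431.4, 259.6, 58.5]
tcp_rot: [-1.566, -0.001, -0.003]
ft_force: [0.1, -0.3, -0.7]
opening: 0.998
```

Call:
apply_moves:
  increments:
    - [[0,0,0],[0,0,0],9.5]
    - [[0,0,0],[0,0,0],9.5]
    - [[0,0,0],[0,0,0],9.5]
    - [[0,0,0],[0,0,0],9.5]
    - [[0,0,0],[0,0,0],9.5]

```text
t: 45.55
eef_pos: [431.0, 261.5, 58.6]
tcp_rot: [-1.566, -0.0, -0.001]
ft_force: [0.3, -0.4, 0.6]
opening: 0.999
```

```bash
python3 - <<'E'
from h import *
p=cam('wrist'); s=readout.state(); print(s['eef_pos'],np.degrees(s['tcp_rot']),s['opening']*95); print(vessel(p,'cup_small',0,0,0))
im=rect(p,56,380,480,205,300); g=im.max(2)<60; n,L,S,C=cv2.connectedComponentsWithStats(g.astype(np.uint8))
for i in range(1,n):
    if S[i,4]>400: q=np.argwhere(L==i)/2+[380,205]; print('black ext',q.min(0),q.max(0),S[i,4])
plan([(431.5,254,44,0)],9.5,maxs=1.5)
E
```

```text
[431.06396793 261.50766994  58.56104792] [-8.97390945e+01 -1.90945164e-02 -7.91628571e-02] 95.004476515725
[(array([435.2, 251.3,  -0.9]), 0.75)]
black ext [401. 205.] [450.  299.5] 7748
[[[0.02, 0.72, -0.38], [-0.1, 0.0, 0.0], 9.5], [[0.02, 0.72, -0.38], [-0.1, 0.0, 0.0], 9.5]]
```

Call:
apply_moves:
  increments:
    - [[0.1,0.7,-0.4],[0,0,0],9.5]
    - [[0,0.7,-0.3],[0,0,0],9.5]
    - [[0,0,0],[0,0,0],7]
    - [[0,0,0],[0,0,0],0]
    - [[0,0,0],[0,0,0],0]

```text
t: 46.28
eef_pos: [432.1, 253.7, 43.2]
tcp_rot: [-1.567, 0.0, -0.002]
ft_force: [-0.1, -0.7, 0.1]
opening: 0.739
```

Call:
apply_moves:
  increments:
    - [[0,0,0],[0,0,0],0]
    - [[0,0,0],[0,0,0],0]
    - [[0,0,0],[0,0,0],0]
    - [[0,0,0],[0,0,0],0]
    - [[0,0,0],[0,0,0],0]

```text
t: 46.9
eef_pos: [432.1, 253.9, 43.4]
tcp_rot: [-1.566, 0.0, -0.002]
ft_force: [-0.4, 0.6, -0.5]
opening: 0.496
```

Call:
apply_moves:
  increments:
    - [[0,-2,0],[0,0,0],0]
    - [[0,-3,0],[0,0,0],0]
    - [[0,-4,0],[0,0,0],0]
    - [[0,0,0],[0,0,0],0]
    - [[0,0,0],[0,0,0],0]

```text
t: 47.52
eef_pos: [431.4, 253.2, 134.8]
tcp_rot: [-1.567, 0.002, -0.002]
ft_force: [-0.0, 0.4, -0.5]
opening: 0.492
```

```bash
python3 - <<'E'
from h import *
p=cam('wrist'); save(p,'w13.png'); s=readout.state(); print(s['eef_pos'],np.degrees(s['tcp_rot']),s['opening']*95); print(vessel(p,'cup_small',0,0,0))
plan([(432,90.3,132,0)],0,maxs=4)
E
```

```text
[431.51845579 253.20919243 134.70389406] [-89.80394919   0.13158684  -0.10219214] 46.73288533090724
[(array([438.1, 250.1,  89.3]), 0.9)]
[[[0.02, 0.04, -3.26], [0.0, 0.0, 0.0], 0], [[0.02, 0.04, -3.26], [0.0, 0.0, 0.0], 0], [[0.01, 0.04, -3.26], [0.0, 0.0, 0.0], 0], [[0.01, 0.05, -3.26], [0.0, 0.0, 0.0], 0], [[0.01, 0.05, -3.26], [0.0, 0.0, 0.0], 0]]
```

View pics/w13.png

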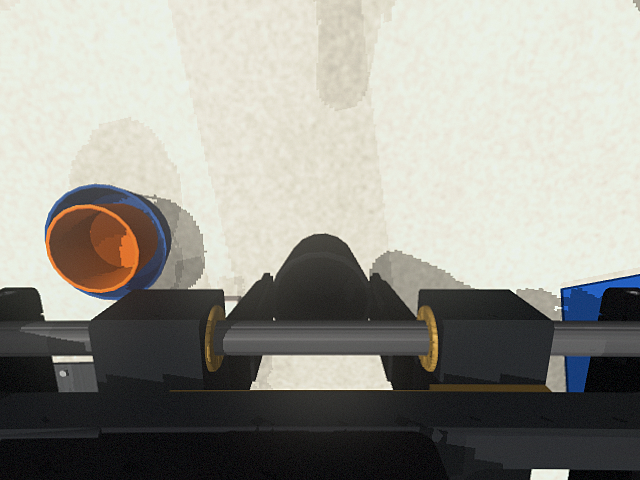

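Call:
apply_moves:
  increments:
    - [[0,0,-3.2],[0,0,0],0]
    - [[0,0,-3.2],[0,0,0],0]
    - [[0,0,-3.2],[0,0,0],0]
    - [[0,0,-3.2],[0,0,0],0]
    - [[0,0,-2.8],[0,0,0],0]

```text
t: 48.25
eef_pos: [429.5, 93.9, 129.2]
tcp_rot: [-1.569, 0.011, 0.002]
ft_force: [1.8, -1.2, -1.9]
opening: 0.491
```

Call:
apply_moves:
  increments:
    - [[0,0,0],[0,0,0],0]
    - [[0,0,0],[0,0,0],0]
    - [[0,0,0],[0,0,0],0]
    - [[0,0,0],[0,0,0],0]
    - [[0,0,0],[0,0,0],0]

```text
t: 48.88
eef_pos: [428.9, 94.6, 127.5]
tcp_rot: [-1.569, 0.014, 0.001]
ft_force: [0.1, 0.6, -0.4]
opening: 0.492
```

```bash
python3 - <<'E'
from h import *
p=cam('wrist'); s=readout.state(); print(s['eef_pos'],np.degrees(s['tcp_rot']),s['opening']*95)
im=rect(p,30,350,500,20,170); q=np.argwhere(cmask(im,'blue')>0)/2+[350,20]; print('bowl ext',q.min(0),q.max(0))
plan([(432,90.3,55,0)],0,maxs=2)
E
```

```text
[428.85271938  94.6064103  127.47727196] [-8.99026419e+01  8.13483546e-01  6.59535271e-02] 46.705516175827796
bowl ext [388.5  45. ] [452.5 133.5]
[[[0.1, 1.81, -0.11], [0.0, 0.0, -0.2], 0], [[0.1, 1.81, -0.11], [0.0, 0.0, -0.2], 0], [[0.09, 1.81, -0.11], [0.0, 0.0, -0.2], 0], [[0.09, 1.81, -0.11], [0.0, 0.0, -0.2], 0]]
```

Call:
apply_moves:
  increments:
    - [[0.2,1.0,-0.2],[0,0,-0.4],0]
    - [[0.1,1.5,-0.2],[0,0,-0.4],0]
    - [[0,1.5,0],[0,0,0],0]
    - [[0,1.5,0],[0,0,0],0]
    - [[0,0,0],[0,0,0],0]

```text
t: 49.55
eef_pos: [431.9, 90.4, 69.0]
tcp_rot: [-1.569, -0.002, 0.001]
ft_force: [0.0, 0.1, -0.7]
opening: 0.49
```

```bash
python3 - <<'E'
from h import *
s=readout.state(); print(s['eef_pos'],np.degrees(s['tcp_rot']),s['ft_force'])
plan([(432,90.3,52,0)],0,maxs=1)
E
```

```text
[431.8661253   90.39192803  69.04083101] [-8.99053189e+01 -8.97301991e-02  8.53347066e-02] [ 0.02327914  0.14013812 -0.7030733 ]
[[[0.01, 0.85, -0.01], [0.0, 0.0, 0.0], 0], [[0.01, 0.85, -0.01], [0.0, 0.0, 0.0], 0]]
```

Call:
apply_moves:
  increments:
    - [[0,0.8,0],[0,0,0],0]
    - [[0,0.6,0],[0,0,0],0]
    - [[0,0.2,0],[0,0,0],0]
    - [[0,0,0],[0,0,0],0]
    - [[0,0,0],[0,0,0],0]

```text
t: 50.18
eef_pos: [432.4, 90.4, 52.7]
tcp_rot: [-1.569, -0.003, 0.001]
ft_force: [0.3, 0.3, -1.1]
opening: 0.49
```

Call:
apply_moves:
  increments:
    - [[0,0.1,0],[0,0,0],0]
    - [[0,0,0],[0,0,0],6.5]
    - [[0,0,0],[0,0,0],7.5]
    - [[0,0,0],[0,0,0],7.5]
    - [[0,0,0],[0,0,0],7.5]

```text
t: 50.8
eef_pos: [432.7, 90.5, 52.1]
tcp_rot: [-1.569, -0.004, 0.002]
ft_force: [0.3, -0.6, 0.2]
opening: 0.782
```

Call:
apply_moves:
  increments:
    - [[0,-2,0],[0,0,0],7.5]
    - [[0,-4,0],[0,0,0],7.5]
    - [[0,-5,0],[0,0,0],7.5]
    - [[2,-4,-2],[0,0,0],7.5]
    - [[4,-2,-2],[0,0,0],7.5]

```text
t: 51.42
eef_pos: [490.8, 50.3, 226.6]
tcp_rot: [-1.569, 0.0, 0.004]
ft_force: [0.7, 0.4, -0.2]
opening: 0.789
```

Call:
apply_moves:
  increments:
    - [[4,0,-3],[0,0,0],7.5]
    - [[4,0,-3],[0,0,0],7.5]
    - [[3,0,-3],[0,0,0],7.5]
    - [[0,0,0],[0,0,0],7.5]
    - [[0,0,0],[0,0,0],7.5]

```text
t: 52.05
eef_pos: [605.8, -43.3, 228.1]
tcp_rot: [-1.569, -0.003, 0.003]
ft_force: [0.1, 0.1, -0.2]
opening: 0.786
```

```bash
python3 e.py; python3 - <<'E'
from h import *
from v import orange
np.set_printoptions(precision=1,suppress=True)
p=cam('wrist'); print(orange(p,433,90,48,60)); im=rect(p,30,360,500,20,160); q=np.argwhere(cmask(im,'blue')>0)/2+[360,20]; print('bowl ext',q.min(0),q.max(0))
c=cam('scene'); t=cam('top')
for n in ['plunger_top','bowl','cup_mid','cup_small','stamp','eraser','cone_cast','caliper']: print(n,vessel(c,n,0,0,0)[:1],vessel(t,n,0,0,0)[:1])
cv2.imwrite('pics/fin.png',np.vstack([np.hstack([c['img'][180:420,200:600],p['img'][:240,:400]]),np.hstack([cv2.resize(c['img'][230:330,380:560],(432,240)),cv2.resize(t['img'][190:360,210:435],(368,240))])])[...,::-1])
E
```

```text
[605.8 -43.2 228.2] [-89.9  -0.2   0.2]
red (want 592.6,-215) [(592.2, -215.8, 17.2, 19.4, 2.6, np.float64(1.0)), (605.8, -177.8, 24.5, 4.5, 0.0, np.float64(1.0))]
yellow (624.5 34.2) [(624.7, 34.3, 17.0, 19.4, 1.6, np.float64(0.98)), (634.2, 52.0, 24.5, 10.0, 0.0, np.float64(0.94))]
blue want 603.3 [(604.0, -55.0, 17.0, 19.0, 0.0, np.float64(0.99))]
-85.0 None None; -75.0 641.5 650.0; -65.0 610.0 658.5; -55.0 610.0 656.5; -45.0 624.0 658.5; -35.0 642.5 659.5; -25.0 610.0 659.5; -15.0 None None; pump [(array([650.5, 171.8,   1.5]), 0.56)]
plunger_top [(array([656.1, 176.1,  85.7]), 0.69)]
cup_mid [(array([435.6,  89.9,   2.8]), 0.78), (array([509.5, 168.3,   1.6]), 0.44)]
bowl [(array([ 641.9, -140.1,    2.7]), 0.29)]
[606.  -43.  228.8] [-89.9  -0.3   0.2] 0.7916954655045931
('xmax-33', np.float64(432.0), 'ymid', np.float64(89.75), 'w', np.float64(64.5), 'xext', np.float64(48.0))
bowl ext [410.5  44.5] [477.5 134. ]
plunger_top [(array([654.2, 176.3,  85.1]), 0.59)] [(array([650.4, 180.5,  84. ]), 0.54)]
bowl [(array([430.5,  88.1,   0.9]), 0.75)] []
cup_mid [(array([639.8,  34.3,   3.4]), 0.24)] []
cup_small [(array([430.9,  90.1,   6.6]), 0.93)] [(array([619. , -50.8,   7.3]), 0.5)]
stamp [(array([537.3, 129.7,   1.5]), 0.69)] [(array([539.9, 142.2,   4.6]), 0.51)]
eraser [(array([619.7, -54.9,   1.1]), 0.7)] [(array([506.4, 175.1,   2.9]), 0.67)]
cone_cast [(array([682. , 258.9,   0.8]), 0.97)] [(array([682.5, 268. ,   2.4]), 0.77)]
caliper [(array([761.2,  89. ,  -1. ]), 0.7)] [(array([758.5,  93. ,   1.3]), 0.68)]
```

View pics/fin.png

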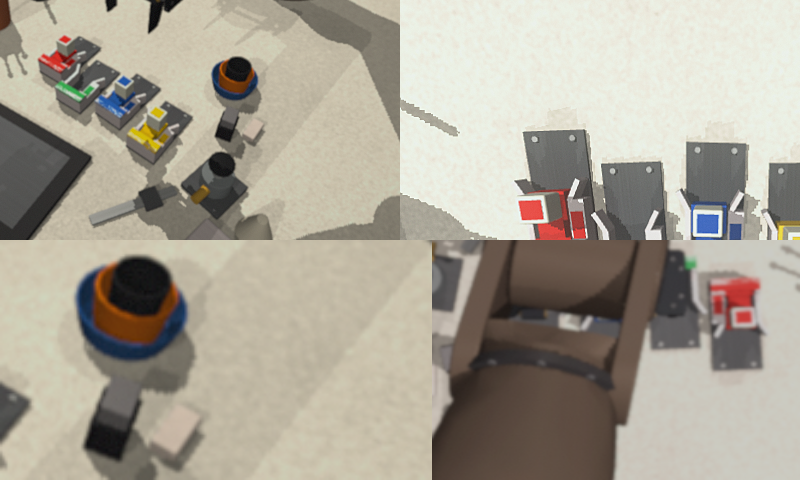

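```bash
python3 -c "
from cell import env; print(env.job_done())"
```

```text
the job is handed in; nothing more can be done
None
```

I handed the job in at about 52 s of the 210 s allowed. The hand was clear of everything and raised to 228 mm.

- **Cartridges:** Yellow, red and blue were on the table; green was absent. Each is pushed home under the bridge of its own colour. In the last wrist picture all three sit within about 1 to 1.5 mm of the home position measured from their bridges. I could not read the ball joints, so the click is inferred from those positions and from the push stopping at the end wall.
- **Pump:** With all three cartridges in, I pressed the plunger until it met its stop, with the fingertips at 65.1 mm and about 30 N. It sprang back, and the nets put its top at 84 to 86 mm afterwards.
- **Vessels:** The orange cup is in the blue bowl and the black cup in the orange one. All three are upright and concentric near (432, 90) mm in the final scene picture.
- **Other things:** The stamp, cone and caliper read where they started. For the eraser, the scene net's best hit was a false one on the blue holder, but the top view and the picture show it unmoved. I did not re-measure the brush pot and pen stand at the end; the arm was not brought up to either.

Two things did not go to plan. The first grip on the yellow cartridge landed about 12 mm too far forward, so I set it down on the holder floor and gripped it again before pushing. Joint 6 also came close to its limit while reaching for the blue cartridge (-2.684 of -2.69), so I gripped that one about 3° off its axis. I saw no cartridge or cup knocked aside.

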